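Turn the dish brush bristles-up in its mug

TASK

The wet dish brush was left standing bristles-down in the cream mug and cannot dry. Pull it out, turn it end for end and stand it back in the same mug, handle down to the bottom and bristles up, then let go. Put it in without dropping or throwing it from a height, keep the mug standing about where it is, and leave the other things alone.

Things in the scene. Friction and masses are not known exactly. Their poses are not given: they have to be found in the camera images.
- brush_mid (a point): Wooden dish brush, 196 mm long, 50 to 85 g; this point is half-way along it, on the handle's axis. Own axes: y runs along the handle from the bristle head to the free end, z is the way the bristles face. Handle is a straight bar 17 x 17 mm from y=-54 to y=+96 mm of this point; grip it anywhere.
- brush_butt (a point): The free end of the brush's handle, 96 mm from brush_mid along its +y; same axes.
- brush_head (a point): Centre of the brush's bristle head, 75 mm from brush_mid along its -y, 8 mm along +z; same axes. The head is 42 mm across and ends 21 mm beyond this point along -y; back of the head to the bristle tips is 38 mm. At the start the head stands on the mug's floor and the handle leans on the rim, about 0.4 rad off vertical.
- mug_floor (a point): Centre of the inner floor of the cream mug that holds the brush; z up. Loose stoneware, 0.4 to 0.6 kg, 100 mm tall, 78 mm across outside; inner radius about 27 mm at the floor, 33 mm at the rim; floor 8 mm above the worktop. Its loop handle points along this point's -y and reaches 73 mm from the centre.
- mug_mouth (a point): Centre of the cream mug's open mouth, level with the rim, 92 mm above mug_floor; same axes. The worktop to the right of this mug (-y) is clear for about 0.4 m. A wall shelf hangs above the back of the worktop: front edge at x = 0.61, underside at z = 0.56; a flat board 18 mm thick lies beyond x = 0.56 and jars up to 0.16 m tall stand beyond x = 0.64.
- drying_mug: The cream mug as a whole; origin under its base, 16.5 mm from the centre of the cup on the side of the loop handle (-y). z is up when it stands.
- white_mug: Bystander: white tapered mug, 89 mm across the rim, 98 mm tall; origin under its base. Right of the work (-y), 0.5 m or more from the cream mug. Leave alone.
- striped_mug: Bystander: striped mug, 90 mm across, 88 mm tall; origin under its base. Right of the work. Leave alone.
- bowl: Bystander: small white bowl, 105 mm across, 51 mm tall; origin under its base. Right of the work. Leave alone.
- soap: Bystander: cream bar of soap, 40 x 58 x 22 mm, lying on the worktop left of the work (+y); origin under its base. Leave alone.
- dish_brush: The dish brush as a whole; origin on the back of the handle, 2 mm from brush_mid along -y and 8.5 mm along -z; same axes.
There are look-alikes about, which are no part of the job. Of the things that look like the dish_brush, the larger one is meant.

How it is judged:
On the way:
1. the brush is pulled clear of the mug: the centre of its head is more than 25 mm above the rim (z of brush_head in the frame of drying_mug above 0.125 m), for 0.1 s.
At the end, for the whole second after the job is handed in: the handle's free end is within 36 mm of the centre of the mug's inner floor, the brush stands handle down within 0.74 rad of vertical, at rest; the mug stands upright (0.1 rad) on the worktop, at rest, within 70 mm of where it was (distance between brush_butt and mug_floor below 0.036 m and angle between brush_mid's own y axis and vertical above 2.4 rad and angle between drying_mug's own z axis and vertical below 0.1 rad and height (world z) of drying_mug below 0.01 m and distance of drying_mug from where it was at the start of the episode below 0.07 m and linear speed of drying_mug below 0.02 m/s and linear speed of dish_brush below 0.03 m/s and angular speed of dish_brush below 0.3 rad/s); the robot touches nothing.
It fails at once if the cream mug is tipped by more than 0.6 rad (angle between drying_mug's own z axis and vertical above 0.6 rad).
It fails at once if the brush moves faster than 1.6 m/s (dropped from a height or thrown) (linear speed of dish_brush above 1.6 m/s).
It fails at once if a bystander is moved by more than 30 mm (distance of any of white_mug, striped_mug, bowl, soap from where it was at the start of the episode above 0.03 m).
It also fails if it takes over 64 s, if anything falls off the work surface, if the arm or the gripper's body presses on something with over 40 N, if the wrist force passes 120 N, or if a joint passes its speed limit or range.

ROBOT

A 6-joint arm with a two-finger parallel gripper is mounted at the origin on a cart in front of the work surface, level with it; the furniture and walls round the work are solid. World frame = base frame: x ahead of the robot, y to its left, z up, the work surface at z = 0. Lengths are in m, angles in rad, forces in N, time in s.
With the tool pointing down it reaches from about 0.375 to 0.9 m from the base axis. Payload 3.1 kg.
Tool frame: the origin (TCP) lies midway between the tips of the shut fingers; the grasp point (between the pads) lies grip_point_offset behind it (grip_point_offset is the distance from the TCP to the grasp point, in m); y points along the fingers, z is the direction in which the jaws open and shut, and the axes are right-handed (so a half turn about y gives the same grasp; the last joint's range is limited). The gripper opens to 87 mm and grips with 3 to 60 N. Pads are 19 mm wide; open, the fingers measure 117 mm over their backs; the gripper's body (75 mm by 190 mm) begins 51 mm behind the grasp point.
Start: joints at [-1.419, 0.527, 1.433, -0, 1.181, -0.178], TCP at [0.203, -0.591, 0.223] pointing down, gripper open.
Joint ranges: [-3.08, 3.08], [-0.75, 2.2], [0.22, 2.44], [-1.43, 4.57], [0, 2.65], [-2.85, 2.85]. Speed limits (rad/s): [2.79, 2.79, 3.14, 3.14, 3.14, 3.14].

INTERFACE

Orientations are given as a unit quaternion [x, y, z, w].
In Python, from rig import * gives the robot as it stands.
- The arm moves only by the tool jog_arm, never from a script. Its argument "increments" is a list that holds one entry, the list of rows, each a list of 7 numbers: the turn, a rotation vector about the world's x, y, z in degrees, then the shift along the world's x, y, z in m, then the closure, from -1 (fully open) to 1 (shut), so that 0 is half open. In form: [[[rx, ry, rz, x, y, z, jaw], ...]]. A call has 1 to 8 rows; each row is the pose to reach, as a shift and turn from the pose measured when the call began; what a row does not reach only later rows make up. A row lasts 1/10 s, in which the tool goes at most 50 mm and 8.59 degrees, less where a joint would pass 70% of its speed; a pose out of reach is approached as far as the arm can. A call with a gripper value outside its range is refused whole. The fingers move at their own pace and stop on an object; "squeeze" is the grip in N (left out, the last holds). Time passes only in rows, so rows that repeat a pose let the fingers close. It gives the time, the measured TCP pose, the force and the opening at its end, in the units of the state.
- get_obs(): the state, without advancing time (a new reading comes with each control period).
- camera(name): name is "scene" or "side" or "wrist"; returns the picture (480x640x3 uint8, red, green, blue); there is no depth.
- camera_info(name): a dict with "K" (3x3 intrinsics, pixels), "R" (3x3) and "t" (3): a world point X has camera coordinates R X + t. Camera axes: x right, y down, z forward; pixel columns grow to the right and rows downward; lengths in m; the calibration is good to about 2 mm. The wrist camera is an equidistant fisheye: a pixel r from the principal point sees the ray r / f radians off the axis. A picture is of the moment at which its call begins: read the wrist's pose just before it. camera_info takes no time and is no camera call; for the wrist camera it gives the pose at the moment of the call.
- hand_in(): hands the job in, once; it reports no verdict.
The state is a dict: "time": time; "q": joint angles; "joint_velocities": joint speeds; "joint_torque": joint torques, N m; "position": TCP position; "tool_rot": TCP orientation; "ft_force": force on the tool from outside, world axes, zero at the start; "moment": the same for the moment, N m; "grip_width": finger opening in m.
Only numpy, scipy, OpenCV 4.12 (cv2) and the standard library are available. Lean on these libraries where they do the work, as an engineer would, in place of code of your own. Each camera call takes 0.05 s, during which the arm holds its last target.

## Working session

There is one attempt and no reset: what is moved stays moved. The work goes in short steps, Python scripts to look and compute and a tool call to move; the robot and the scene stay as the last step left them, time stands still between calls to the robot, and variables do not carry over. Pictures are saved under pics/ and viewed, and the job is handed in when it is done.

Besides the shell and the picture viewer there is one more tool, called after "Request:" as name([rows], argument=value, ...), one row to a line, values as JSON. jog_arm: Moves the arm, as the interface text tells. Its arguments: {"type":"object","properties":{"increments":{"type":"array","items":{"type":"array","items":{"type":"array","items":{"type":"number"}}}},"squeeze":{"type":"number"}},"required":["increments"]}

```bash
ls; mkdir -p pics; python3 - <<'E'
from rig import *
import cv2
o=get_obs();print(o)
print(grip_point_offset if 'grip_point_offset' in globals() else None)
for n in ["scene","side"]:
    cv2.imwrite(f"pics/{n}0.png",camera(n)[:,:,::-1]); i=camera_info(n);print(n,i)
E
```

```text
pics
{'time': 0.0, 'q': array([-1.41852444e+00,  5.28441249e-01,  1.43390015e+00,  6.65977031e-06,
        1.18141079e+00, -1.78522400e-01]), 'joint_velocities': array([ 0.00021037, -0.00062176, -0.00045972, -0.00044211, -0.00036722,
       -0.00042106]), 'joint_torque': array([-2.66900643e-04, -4.40039098e+01, -1.76590419e+01,  6.32768590e-02,
        5.80664689e-02, -1.61919024e-04]), 'position': array([ 0.20289956, -0.59037117,  0.22158764]), 'tool_rot': array([-0.11640779,  0.69822009, -0.69669325,  0.11643218]), 'ft_force': array([-0.11751759,  0.62594326,  0.54137817]), 'moment': array([-0.02608348,  0.0030868 , -0.01157343]), 'grip_width': 0.08705247218048794}
0.0187
scene {'K': array([[433.54953642,   0.        , 325.70141452],
       [  0.        , 433.54953642, 247.08349661],
       [  0.        ,   0.        ,   1.        ]]), 'R': array([[-0.37232738, -0.92808816, -0.00496935],
       [-0.8035504 ,  0.32503573, -0.49865672],
       [ 0.46441262, -0.18167042, -0.86678531]]), 't': array([0.09920234, 0.45016465, 1.2380507 ])}
side {'K': array([[528.79377865,   0.        , 314.83713825],
       [  0.        , 528.79377865, 241.46010869],
       [  0.        ,   0.        ,   1.        ]]), 'R': array([[-0.86997908, -0.49276427,  0.01788235],
       [-0.24911857,  0.40794507, -0.87836254],
       [ 0.42553066, -0.76861186, -0.4776604 ]]), 't': array([0.36651951, 0.26999347, 1.21701906])}
```

View pics/scene0.png

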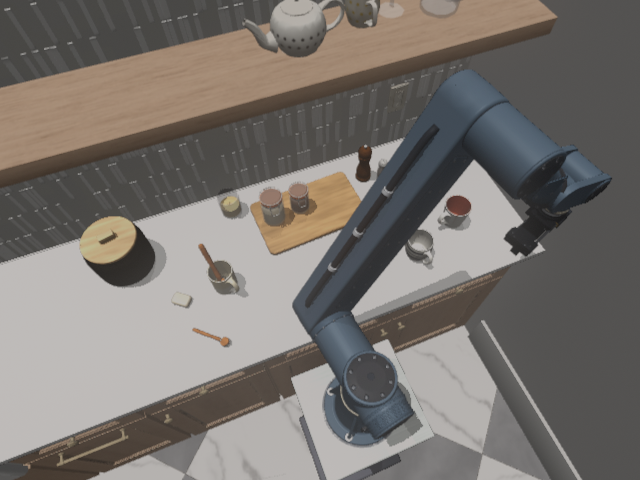

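View pics/side0.png

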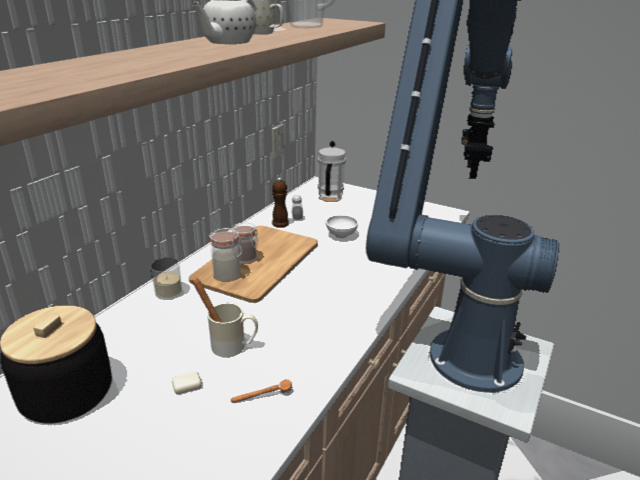

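The mug is at about scene (221,276) and side (227,332). The brush handle leans up and left, with its end at scene (204,247) and side (198,282). I'll zoom in next.

```bash
python3 - <<'E'
import cv2
a=cv2.imread("pics/scene0.png")[235:305,180:260];b=cv2.imread("pics/side0.png")[270:365,180:275]
a=cv2.resize(a,None,fx=5,fy=5,interpolation=2);b=cv2.resize(b,None,fx=4,fy=4,interpolation=2)
import numpy as np
c=np.zeros((400,800,3),np.uint8);c[:350,:400]=a;c[:380,410:790]=b;cv2.imwrite("pics/crop0.png",c)
E
```

```text
(no output)
```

View pics/crop0.png

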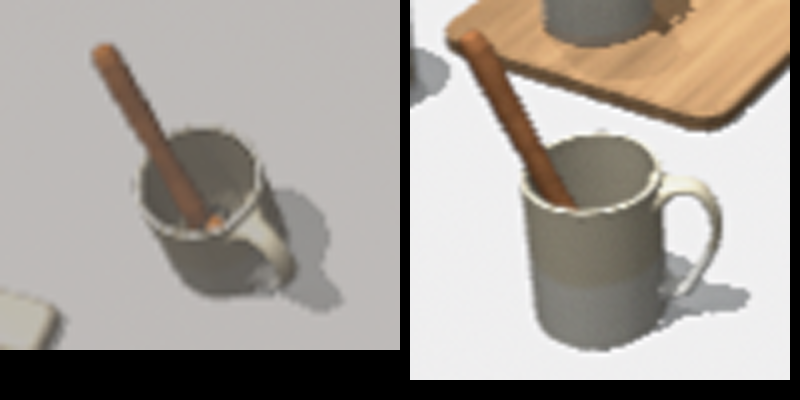

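```bash
cat > h.py <<'E'
from rig import *
import numpy as np, cv2
from scipy.spatial.transform import Rotation as Rn
def ray(n,u,v,i=None):
    i=i or camera_info(n);K,R,t=i["K"],i["R"],i["t"]
    d=R.T@np.linalg.inv(K)@np.array([u,v,1.]);return -R.T@t,d/np.linalg.norm(d)
def plane(n,u,v,z):
    c,d=ray(n,u,v);return c+d*(z-c[2])/d[2]
def tri(a,b):
    (c1,d1),(c2,d2)=a,b
    s=np.linalg.lstsq(np.c_[d1,-d2],c2-c1,rcond=None)[0]
    p,q=c1+s[0]*d1,c2+s[1]*d2;return (p+q)/2,np.linalg.norm(p-q)
def axis(s1,s2,e1,e2):
    n1=np.cross(ray("scene",*s1)[1],ray("scene",*s2)[1]);n2=np.cross(ray("side",*e1)[1],ray("side",*e2)[1])
    d=np.cross(n1,n2);d/=np.linalg.norm(d);return d*np.sign(d[2])
def proj(n,X):
    i=camera_info(n);p=i["K"]@(i["R"]@np.asarray(X)+i["t"]);return p[:2]/p[2]
E
python3 - <<'E'
from h import *
S=lambda x,y:(180+x/5,235+y/5)
E=lambda x,y:(180+(x-410)/4,270+y/4)
print("mouth",plane("scene",*S(200,182),.1),plane("side",*E(592,172),.1),tri(ray("scene",*S(200,182)),ray("side",*E(592,172))))
print("butt",tri(ray("scene",*S(105,52)),ray("side",*E(472,42))))
d=axis(S(105,52),S(192,212),E(472,42),E(557,195));print(d,np.arccos(d[2]))
# loop handle outer
print("loop", plane("side",*E(717,215),.06))
o=get_obs();print(Rn.from_quat(o['tool_rot']).as_matrix())
for n,p in(("scene",(182,299)),("side",(187,383)),("side",(255,395))):print(plane(n,*p,.01))
E
```

```text
mouth [0.50768622 0.2549138  0.1       ] [0.5080754  0.25755557 0.1       ] (array([0.50957136, 0.25521444, 0.09764598]), np.float64(0.0009694793739819142))
butt (array([0.56777409, 0.27936189, 0.17909137]), np.float64(0.001121397064127962))
[0.42277057 0.08665481 0.90208425] 0.44622136295808895
loop [0.45670041 0.21164413 0.06      ]
[[-9.45787237e-01 -3.14590194e-04  3.24786704e-01]
 [-3.24786682e-01  1.95283203e-03 -9.45785281e-01]
 [-3.36719104e-04 -9.99998044e-01 -1.94913832e-03]]
[0.50837766 0.40028985 0.01      ]
[0.50474581 0.40167414 0.01      ]
[0.36119334 0.35711708 0.01      ]
```

Request:
jog_arm([
  [[0,0,0,0.1,0.25,0.13,-1],[0,0,0,0.1,0.25,0.13,-1],[0,0,0,0.1,0.25,0.13,-1],[0,0,0,0.2,0.45,0.13,-1],[0,0,0,0.2,0.45,0.13,-1],[0,0,0,0.2,0.45,0.13,-1],[0,0,0,0.2,0.45,0.13,-1],[0,0,0,0.2,0.45,0.13,-1]],
])

```text
time: 0.9
position: [0.3563, -0.2398, 0.3317]
tool_rot: [-0.116, 0.698, -0.697, 0.116]
ft_force: [1.2, -1.1, 0.4]
grip_width: 0.0869
```

```bash
cat > st.py <<'E'
from h import *
import json
o=get_obs();print(o['time'],'q',o['q'].round(3),'p',o['position'].round(4),'f',o['ft_force'].round(1),'w',round(o['grip_width'],4))
M=Rn.from_quat(o['tool_rot']).as_matrix();print('tx',M[:,0].round(3),'ty',M[:,1].round(3),'tz',M[:,2].round(3))
open('log.jsonl','a').write(json.dumps([list(o['q']),list(o['position']),list(o['tool_rot'])])+'\n')
E
echo '[[-1.41852444,0.528441249,1.43390015,6.66e-06,1.18141079,-0.1785224],[0.20289956,-0.59037117,0.22158764],[-0.11640779,0.69822009,-0.69669325,0.11643218]]'>log.jsonl
python3 st.py
```

```text
0.9 q [-8.550e-01  1.230e-01  1.735e+00  1.000e-03  1.285e+00  3.860e-01] p [ 0.3563 -0.2398  0.3317] f [ 1.2 -1.1  0.4] w 0.0869
tx [-0.946 -0.324 -0.   ] ty [-0.     0.002 -1.   ] tz [ 0.324 -0.946 -0.002]
```

Request:
jog_arm([
  [[15,0,0,0.03,0.1,0.02,-1],[25,0,0,0.03,0.15,0.02,-1],[35,0,0,0.03,0.15,0.02,-1],[45,0,0,0.03,0.15,0.02,-1],[45,0,0,0.03,0.15,0.02,-1],[45,0,0,0.03,0.15,0.02,-1],[45,0,0,0.03,0.15,0.02,-1]],
])

```text
time: 1.6
position: [0.3861, -0.0905, 0.3507]
tool_rot: [-0.062, 0.912, -0.376, 0.15]
ft_force: [0.3, -0.5, 1.1]
grip_width: 0.0874
```

```bash
python3 st.py
```

```text
1.6 q [-0.899  0.302  1.707  0.467  1.776  0.286] p [ 0.3861 -0.0905  0.3507] f [ 0.3 -0.5  1.1] w 0.0874
tx [-0.947 -0.227 -0.227] ty [-0.001  0.71  -0.705] tz [ 0.321 -0.667 -0.672]
```

```bash
python3 - <<'E'
from h import *;import json
L=[json.loads(l) for l in open('log.jsonl')]
Ry=lambda a:Rn.from_euler('y',a).as_matrix();Rz=lambda a:Rn.from_euler('z',a).as_matrix()
for s4 in(1,-1):
  for s6 in (1,-1):
    for q,p,r in L:
      W=Rz(q[0])@Ry(q[1]+q[2])@Rz(s4*q[3])@Ry(q[4])@Rz(s6*q[5])
      print(s4,s6,(W.T@Rn.from_quat(r).as_matrix()).round(3).tolist())
E
```

```text
1 1 [[0.0, 0.0, -1.0], [-1.0, -0.0, -0.0], [-0.0, 1.0, 0.0]]
1 1 [[-0.0, 0.0, -1.0], [-1.0, 0.0, 0.0], [0.0, 1.0, 0.0]]
1 1 [[-0.0, 0.0, -1.0], [-1.0, 0.0, 0.0], [0.0, 1.0, 0.0]]
1 -1 [[-0.35, 0.0, -0.937], [-0.937, -0.0, 0.35], [-0.0, 1.0, 0.0]]
1 -1 [[0.697, 0.0, -0.717], [-0.717, 0.0, -0.697], [0.0, 1.0, 0.0]]
1 -1 [[0.542, 0.0, -0.84], [-0.84, 0.0, -0.542], [0.0, 1.0, 0.0]]
-1 1 [[0.0, -0.0, -1.0], [-1.0, 0.0, -0.0], [0.0, 1.0, -0.0]]
-1 1 [[0.001, 0.001, -1.0], [-1.0, 0.002, -0.001], [0.002, 1.0, 0.001]]
-1 1 [[-0.059, 0.3, -0.952], [-0.625, 0.733, 0.269], [0.778, 0.611, 0.145]]
-1 -1 [[-0.35, 0.0, -0.937], [-0.937, 0.0, 0.35], [0.0, 1.0, -0.0]]
-1 -1 [[0.697, -0.001, -0.717], [-0.717, 0.002, -0.697], [0.002, 1.0, 0.001]]
-1 -1 [[0.29, -0.145, -0.946], [-0.557, 0.778, -0.29], [0.778, 0.611, 0.145]]
```

Request:
jog_arm([
  [[8,0,0,0,0,0.02,-1],[15,0,0,0,0,0.05,-1],[25,0,0,0,0.0,0.05,-1],[35,0,0,0,0.0,0.05,-1],[35,0,0,0,0,0.05,-1]],
])

```text
time: 2.1
position: [0.386, -0.0903, 0.3998]
tool_rot: [-0.014, 0.983, -0.083, 0.161]
ft_force: [-0.3, -0.7, -0.7]
grip_width: 0.087
```

```bash
python3 st.py
```

```text
2.1 q [-0.995  0.533  1.696  0.698  2.156  0.218] p [ 0.386  -0.0903  0.3998] f [-0.3 -0.7 -0.7] w 0.087
tx [-0.948 -0.055 -0.314] ty [-0.001  0.986 -0.168] tz [ 0.319 -0.158 -0.934]
```

```bash
cat > kin.py <<'E'
from h import *;import json
from scipy.optimize import least_squares
Ry=lambda a:Rn.from_euler('y',a).as_matrix();Rz=lambda a:Rn.from_euler('z',a).as_matrix()
C=np.array([[0,0,-1.],[-1,0,0],[0,1,0]])
def blocks(q):
    A0=Rz(q[0]);A1=A0@Ry(q[1]);A2=A1@Ry(q[2]);A3=A2@Rz(q[3]);A4=A3@Ry(q[4])
    return A0,A1,A2,A3,A4,A4@Rz(q[5])
def cols(q):
    A0,A1,A2,A3,A4,A5=blocks(q)
    return np.c_[A0[:,[0,1,2]],A1[:,[0,2]],A2[:,[0,2]],A3[:,[0]],A4[:,[2]]]
L=[json.loads(l) for l in open('log.jsonl')]
A=np.vstack([cols(q) for q,_,_ in L]);b=np.concatenate([p for _,p,_ in L])
lam=1e-4
X=np.linalg.solve(A.T@A+lam**2*np.eye(A.shape[1]),A.T@b)
def fk(q):return cols(q)@X,blocks(q)[5]@C
lo=np.array([-3.08,-.75,.22,-1.43,0,-2.85]);hi=np.array([3.08,2.2,2.44,4.57,2.65,2.85])
def ik(p,M,q0):
    def f(q):
        pp,R=fk(q);return np.r_[(pp-p)*5,Rn.from_matrix(R@M.T).as_rotvec()]
    r=least_squares(f,np.clip(q0,lo+.001,hi-.001),bounds=(lo,hi));return r.x,np.abs(r.fun).max()
if __name__=="__main__":
    print(X.round(4),np.abs(A@X-b).max())
E
python3 kin.py
```

```text
[-0.      0.111   0.2742  0.      0.588   0.1141  0.3917 -0.      0.3055] 5.2705639297379037e-08
```

```bash
cat > scan.py <<'E'
from kin import *
def pose(G,a,d,sg):
    a=a/np.linalg.norm(a);tz=sg*np.cross(a,d);tz/=np.linalg.norm(tz);tx=np.cross(a,tz)
    return G+.0187*a,np.c_[tx,a,tz]
seeds=[np.array([q1,q2,q3,q4,q5,q6]) for q1 in(-.5,.5) for q2,q3 in((.1,1.8),(.5,2.)) for q4 in(0,.8,1.57,3.1,-1.) for q5 in (.8,1.8) for q6 in(-1.5,0,1.5)]
def best(p,M,sd=seeds):
    out=[];
    for s in sd:
        q,e=ik(p,M,s)
        if e<2e-3:out.append(q)
    u=[]
    for q in out:
        if not any(np.abs(q-v).max()<.02 for v in u):u.append(q)
    return u
adir=lambda az,pi:np.array([np.cos(az)*np.cos(pi),np.sin(az)*np.cos(pi),-np.sin(pi)])
E
cat > t1.py <<'E'
from scan import *
butt=np.array([.568,.279,.179]);d=np.array([.423,.087,.902]);d/=np.linalg.norm(d)
G=butt-.065*d
rs=np.random.RandomState(0);sd=[seeds[i] for i in rs.choice(len(seeds),14,False)]
for az in(15,45,70,90):
  for pi in(10,25,45):
    a=adir(np.radians(az),np.radians(pi))
    for sg in(1,-1):
      p,M=pose(G,a,d,sg)
      for q in best(p,M,sd):print(az,pi,sg,q.round(2))
E
python3 t1.py
```

```text
15 10 1 [ 0.3   1.15  2.28  3.18  1.69 -1.53]
15 10 -1 [0.3  1.15 2.28 3.18 1.69 1.61]
15 25 1 [ 0.3   0.93  2.26  3.18  1.18 -1.54]
15 25 -1 [0.3  0.93 2.26 3.18 1.18 1.6 ]
15 45 1 [ 0.3   0.68  2.12  3.2   0.45 -1.57]
15 45 -1 [0.3  0.68 2.12 3.2  0.45 1.57]
45 10 1 [-0.11  1.13  2.24  2.26  1.54 -1.51]
45 10 -1 [-0.11  1.13  2.24  2.26  1.54  1.63]
45 25 1 [-0.06  0.91  2.23  2.3   1.14 -1.33]
45 25 -1 [-0.06  0.91  2.23  2.3   1.14  1.81]
45 45 1 [ 0.05  0.68  2.1   2.04  0.56 -0.85]
45 45 -1 [0.05 0.68 2.1  2.04 0.56 2.29]
70 10 1 [-0.23  1.04  2.01  1.67  1.39 -1.1 ]
70 10 -1 [-0.23  1.04  2.01  1.67  1.39  2.04]
70 25 1 [-0.18  0.88  2.01  1.62  1.11 -0.91]
70 25 -1 [-0.18  0.88  2.01  1.62  1.11  2.23]
70 45 1 [-0.06  0.7   1.95  1.34  0.77 -0.43]
70 45 -1 [-0.06  0.7   1.95  1.34  0.77  2.71]
90 10 1 [-0.22  1.03  1.77  1.3   1.48 -0.8 ]
90 10 -1 [-0.22  1.03  1.77  1.3   1.48  2.35]
90 25 1 [-0.18  0.89  1.79  1.21  1.26 -0.64]
90 25 -1 [-0.18  0.89  1.79  1.21  1.26  2.51]
90 45 1 [-0.08  0.74  1.78  1.    1.   -0.26]
```

```bash
cat > t2.py <<'E'
from scan import *
butt=np.array([.568,.279,.179]);d=np.array([.423,.087,.902]);d/=np.linalg.norm(d)
G=butt-.06*d;az=np.radians(70)
a=adir(az,np.radians(35));h=np.array([np.cos(az),np.sin(az),0])
q0=get_obs()['q']
rs=np.random.RandomState(0);sd=[seeds[i] for i in rs.choice(len(seeds),12,False)]+[q0]
for sg in(1,-1):
  for nm,(p,M) in dict(grasp=pose(G,a,d,sg),pre=pose(G-.11*a,a,d,sg),lift=pose(G+np.array([-.1,-.1,.17]),a,d,sg),
    lay=pose(np.array([.48,0,.1]),np.array([0,0,-1.]),-h,sg),
    lay2=pose(np.array([.48,0,.02]),np.array([0,0,-1.]),-h,sg),
    up=pose(np.array([.45,.05,.3]),adir(az,.35),-(h*np.sin(.35)+np.array([0,0,np.cos(.35)])),sg),
    ins=pose(np.array([.508,.256,.14]),adir(az,.35),-(h*np.sin(.35)+np.array([0,0,np.cos(.35)])),sg)).items():
    for q in best(p,M,sd):print(sg,nm,q.round(2))
E
python3 t2.py
```

```text
1 grasp [-0.13  0.77  1.98  1.51  0.93 -0.69]
1 pre [-0.33  0.62  2.05  1.28  1.03 -0.61]
1 lift [-0.44  0.32  2.13  1.09  1.17 -0.4 ]
1 up [-0.79  0.5   2.07  1.02  1.5   2.08]
1 ins [-0.26  0.89  2.11  1.6   1.21  1.72]
-1 grasp [-0.13  0.77  1.98  1.51  0.93  2.45]
-1 pre [-0.33  0.62  2.05  1.28  1.03  2.53]
-1 lift [-0.44  0.32  2.13  1.09  1.17  2.74]
-1 lay [-0.23  0.58  1.91  0.    0.65  0.12]
-1 lay2 [-0.23  0.74  1.94 -0.    0.46  0.12]
-1 up [-0.79  0.5   2.07  1.02  1.5  -1.06]
-1 ins [-0.26  0.89  2.11  1.6   1.21 -1.42]
```

```bash
cat > inc.py <<'E'
from scan import *
def inc(p,M,o=None):
    o=o or get_obs();M0=Rn.from_quat(o['tool_rot']).as_matrix()
    return np.degrees(Rn.from_matrix(M@M0.T).as_rotvec()).round(1).tolist()+(np.array(p)-o['position']).round(4).tolist()
def jpath(q,n):
    o=get_obs()
    for k in range(1,n+1):
        p,M=fk(o['q']+(q-o['q'])*k/n);print(inc(p,M,o), p.round(3))
E
python3 - <<'E'
from inc import *
butt=np.array([.568,.279,.179]);d=np.array([.423,.087,.902]);d/=np.linalg.norm(d)
a=adir(np.radians(70),np.radians(35))
q,e=ik(*pose(butt-.06*d-.14*a,a,d,-1),np.array([-.33,.62,2.05,1.28,1.03,2.53]))
print(q,e);jpath(q,6)
E
```

```text
[-0.39186883  0.57623222  2.0557023   1.20824743  1.06605559  2.56183705] 1.1460390226615331e-09
[-2.9, 20.3, -7.1, 0.0415, 0.0515, -0.0359] [ 0.428 -0.039  0.364]
[-4.4, 41.1, -15.8, 0.0764, 0.1026, -0.0698] [0.462 0.012 0.33 ]
[-4.2, 62.5, -25.6, 0.103, 0.1517, -0.103] [0.489 0.061 0.297]
[-2.2, 84.1, -36.4, 0.1203, 0.1972, -0.1363] [0.506 0.107 0.263]
[1.8, 105.7, -48.3, 0.127, 0.2374, -0.1704] [0.513 0.147 0.229]
[8.6, 126.6, -61.4, 0.1226, 0.2708, -0.2053] [0.509 0.18  0.194]
```

Request:
jog_arm([
  [[-1,8,-3,0.015,0.02,-0.01,-1],[-2,16,-5.5,0.03,0.04,-0.025,-1],[-3,24,-8.5,0.045,0.06,-0.04,-1],[-3.8,32,-12,0.06,0.08,-0.055,-1],[-4.4,40,-15,0.075,0.1,-0.07,-1],[-4.4,47,-18.5,0.085,0.12,-0.08,-1],[-4.3,55,-22,0.095,0.135,-0.09,-1],[-4.2,62,-25.5,0.1,0.15,-0.1,-1]],
])

```text
time: 2.9
position: [0.4865, 0.061, 0.3001]
tool_rot: [0.148, 0.901, -0.131, -0.387]
ft_force: [0.3, -0.8, -0.6]
grip_width: 0.0869
```

```bash
python3 st.py; python3 - <<'E'
from inc import *
butt=np.array([.568,.279,.179]);d=np.array([.423,.087,.902]);d/=np.linalg.norm(d)
a=adir(np.radians(70),np.radians(35))
q,e=ik(*pose(butt-.06*d-.14*a,a,d,-1),np.array([-.33,.62,2.05,1.28,1.03,2.53]))
jpath(q,4)
E
```

```text
2.9 q [-0.697  0.544  1.88   0.949  1.613  1.388] p [0.4865 0.061  0.3001] f [ 0.3 -0.8 -0.6] w 0.0869
tx [-0.657  0.368  0.658] ty [ 0.164  0.922 -0.351] tz [-0.736 -0.122 -0.666]
[0.2, 15.8, -8.9, 0.0147, 0.0344, -0.0257] [0.501 0.095 0.274]
[0.8, 31.6, -18.7, 0.0235, 0.0663, -0.0518] [0.51  0.127 0.248]
[1.9, 47.2, -29.3, 0.0261, 0.0948, -0.0785] [0.513 0.156 0.222]
[3.5, 62.3, -40.8, 0.0222, 0.1194, -0.1057] [0.509 0.18  0.194]
```

Request:
jog_arm([
  [[0.1,7,-4,0.007,0.016,-0.012,-1],[0.2,15,-8.5,0.0147,0.034,-0.0257,-1],[0.5,22,-13,0.02,0.05,-0.04,-1],[0.8,30,-18,0.023,0.065,-0.05,-1],[1.2,37,-22.5,0.025,0.08,-0.065,-1],[1.9,45,-28,0.026,0.093,-0.078,-1],[2.7,53,-34,0.024,0.108,-0.092,-1],[3.5,61,-40,0.0222,0.119,-0.1057,-1]],
])

```text
time: 3.7
position: [0.5083, 0.1813, 0.1951]
tool_rot: [-0.327, -0.521, 0.037, 0.787]
ft_force: [-0.3, 0.1, -0.6]
grip_width: 0.087
```

```bash
python3 st.py; python3 - <<'E'
from h import *
i=camera_info("wrist");w=camera("wrist");print(i)
cv2.imwrite("pics/w1.png",w[:,:,::-1])
s=camera("scene");cv2.imwrite("pics/s1.png",cv2.resize(s[225:315,150:270,::-1],None,fx=5,fy=5,interpolation=2))
E
```

```text
3.7 q [-0.4    0.589  2.06   1.222  1.087  2.43 ] p [0.5083 0.1813 0.1951] f [-0.3  0.1 -0.6] w 0.087
tx [0.453 0.399 0.797] ty [ 0.282  0.784 -0.553] tz [-0.846  0.475  0.243]
{'K': array([[371.64829954,   0.        , 320.02493478],
       [  0.        , 371.64829954, 240.93184466],
       [  0.        ,   0.        ,   1.        ]]), 'R': array([[-0.84528694,  0.47616895,  0.24239042],
       [ 0.36716974,  0.18808637,  0.91093902],
       [ 0.38817054,  0.85900329, -0.33382178]]), 't': array([ 0.29628214, -0.373116  , -0.11238011])}
```

View pics/w1.png

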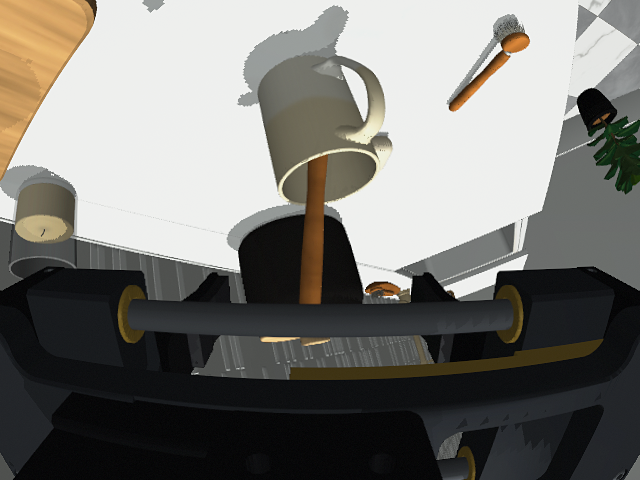

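View pics/s1.png

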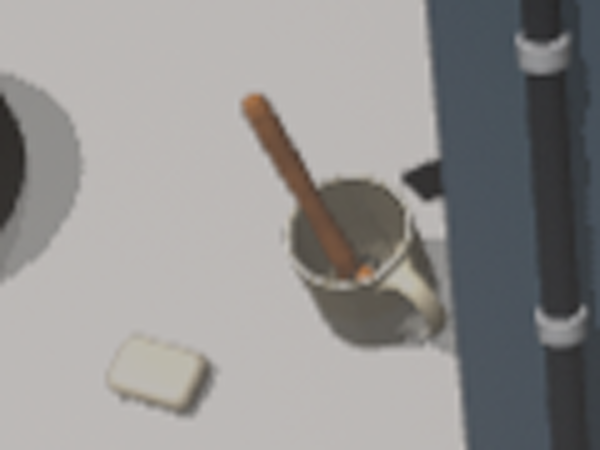

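```bash
cat >> h.py <<'E'
def wproj(X,i=None):
    i=i or camera_info("wrist");c=i["R"]@np.asarray(X)+i["t"];th=np.arctan2(np.hypot(c[0],c[1]),c[2]);u=c[:2]/np.hypot(c[0],c[1])
    return np.array([i["K"][0,2],i["K"][1,2]])+i["K"][0,0]*th*u
def wray(u,v,i=None):
    i=i or camera_info("wrist");x=np.array([u-i["K"][0,2],v-i["K"][1,2]]);r=np.linalg.norm(x);th=r/i["K"][0,0]
    c=np.r_[np.sin(th)*x/r,np.cos(th)];return -i["R"].T@i["t"],i["R"].T@c
E
python3 - <<'E'
from h import *
butt=np.array([.568,.279,.179]);d=np.array([.423,.087,.902]);d/=np.linalg.norm(d)
for s in (0,.03,.06,.09):print(s,wproj(butt-s*d))
print("mouth",wproj([.508,.256,.1]))
o=get_obs();M=Rn.from_quat(o['tool_rot']).as_matrix()
for k in(0,.05,.1,.14):print("tool",wproj(o['position']+M[:,1]*(k-.0187)))
w=cv2.imread("pics/w1.png")[130:350,230:410];cv2.imwrite("pics/w1c.png",cv2.resize(w,None,fx=2.7,fy=2.7,interpolation=2))
E
```

```text
0 [306.70661553 306.45690902]
0.03 [310.54402974 268.42896924]
0.06 [314.43916945 230.29879979]
0.09 [318.30944417 192.86337727]
mouth [334.47977512 177.12416265]
tool [320.68055581 311.03019952]
tool [320.64220036 272.267281  ]
tool [320.61586282 247.85310655]
tool [320.60027285 234.08760355]
```

View pics/w1c.png

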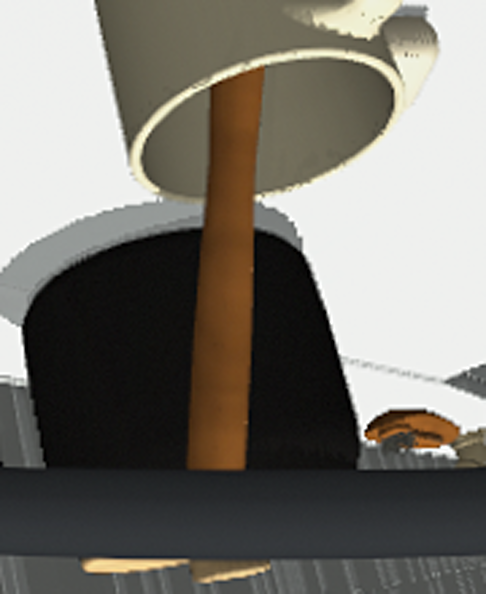

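```bash
python3 - <<'E'
from inc import *
butt=np.array([.568,.279,.179]);d=np.array([.423,.087,.902]);d/=np.linalg.norm(d)
a=adir(np.radians(70),np.radians(35))
for b in(.12,.08,.04,0):print(inc(*pose(butt-.06*d-b*a,a,d,-1)))
E
```

```text
[0.3, 5.2, -4.0, 0.0077, 0.0132, -0.0121]
[0.3, 5.2, -4.0, 0.0189, 0.0439, -0.0351]
[0.3, 5.2, -4.0, 0.0301, 0.0747, -0.058]
[0.3, 5.2, -4.0, 0.0413, 0.1055, -0.081]
```

Request:
jog_arm([
  [[0.3,5.2,-4,0.008,0.013,-0.012,-1],[0.3,5.2,-4,0.0135,0.029,-0.0235,-1],[0.3,5.2,-4,0.019,0.044,-0.035,-1],[0.3,5.2,-4,0.0245,0.06,-0.0465,-1],[0.3,5.2,-4,0.03,0.075,-0.058,-1],[0.3,5.2,-4,0.0355,0.09,-0.0695,-1],[0.3,5.2,-4,0.041,0.105,-0.081,-1],[0.3,5.2,-4,0.041,0.105,-0.081,-1]],
])

```text
time: 4.6
position: [0.5482, 0.2888, 0.1144]
tool_rot: [-0.338, -0.478, 0.026, 0.811]
ft_force: [-0.6, 0.1, 0.3]
grip_width: 0.0871
```

```bash
python3 st.py; python3 - <<'E'
from h import *
cv2.imwrite("pics/w2.png",camera("wrist")[:,:,::-1])
E
```

```text
4.6 q [-0.126  0.773  1.982  1.511  0.929  2.442] p [0.5482 0.2888 0.1144] f [-0.6  0.1  0.3] w 0.0871
tx [0.542 0.365 0.757] ty [ 0.28   0.771 -0.572] tz [-0.793  0.522  0.315]
```

View pics/w2.png

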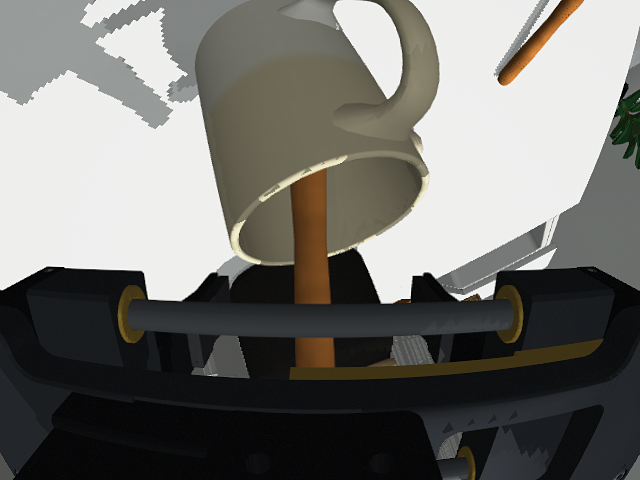

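Request:
jog_arm([
  [[0,0,0,0,0,0,1],[0,0,0,0,0,0,1],[0,0,0,0,0,0,1],[0,0,0,0,0,0,1],[0,0,0,0,0,0,1],[0,0,0,0,0,0,1],[0,0,0,0,0,0,1],[0,0,0,0,0,0,1]],
], squeeze=25)

```text
time: 5.45
position: [0.548, 0.2882, 0.1147]
tool_rot: [-0.338, -0.477, 0.026, 0.811]
ft_force: [-0.1, 0.0, 0.7]
grip_width: 0.0313
```

```bash
python3 st.py; python3 - <<'E'
from h import *
cv2.imwrite("pics/w3.png",camera("wrist")[:,:,::-1])
E
```

```text
5.45 q [-0.127  0.772  1.983  1.51   0.929  2.442] p [0.548  0.2882 0.1147] f [-0.1  0.   0.7] w 0.0313
tx [0.543 0.365 0.757] ty [ 0.28   0.77  -0.573] tz [-0.792  0.523  0.316]
```

View pics/w3.png

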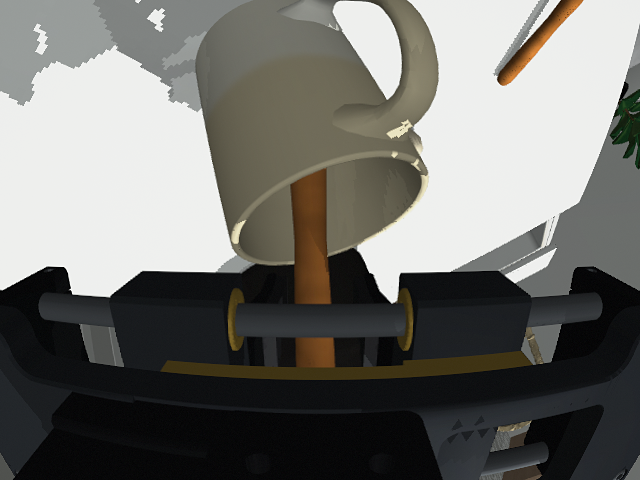

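Still closing, with the opening at 31 mm. I'll keep closing.

Request:
jog_arm([
  [[0,0,0,0,0,0,1],[0,0,0,0,0,0,1],[0,0,0,0,0,0,1],[0,0,0,0,0,0,1],[0,0,0,0,0,0,1]],
], squeeze=25)

```text
time: 6.0
position: [0.5483, 0.2881, 0.1148]
tool_rot: [-0.338, -0.478, 0.026, 0.811]
ft_force: [0.7, -0.0, -1.2]
grip_width: 0.0203
```

```bash
python3 st.py
```

```text
6.0 q [-0.127  0.772  1.983  1.511  0.929  2.442] p [0.5483 0.2881 0.1148] f [ 0.7 -0.  -1.2] w 0.0203
tx [0.542 0.365 0.757] ty [ 0.281  0.77  -0.572] tz [-0.792  0.523  0.316]
```

Request:
jog_arm([
  [[0,0,0,0,0,0,1],[0,0,0,0,0,0,1],[0,0,0,0.005,0.001,0.012,1],[0,0,0,0.012,0.0025,0.025,1],[0,0,0,0.02,0.004,0.042,1],[0,0,0,0.028,0.006,0.06,1],[0,0,0,0.033,0.007,0.075,1],[0,0,0,0.035,0.007,0.09,1]],
])

```text
time: 6.8
position: [0.5823, 0.2955, 0.2049]
tool_rot: [-0.338, -0.477, 0.027, 0.811]
ft_force: [0.1, -0.4, -0.4]
grip_width: 0.0208
```

```bash
python3 st.py; python3 - <<'E'
from h import *
cv2.imwrite("pics/w4.png",camera("wrist")[:,:,::-1])
cv2.imwrite("pics/d4.png",camera("side")[:,:,::-1])
E
```

```text
6.8 q [-0.103  0.605  1.866  1.323  0.962  2.793] p [0.5823 0.2955 0.2049] f [ 0.1 -0.4 -0.4] w 0.0208
tx [0.543 0.365 0.756] ty [ 0.279  0.771 -0.573] tz [-0.792  0.522  0.317]
```

View pics/w4.png

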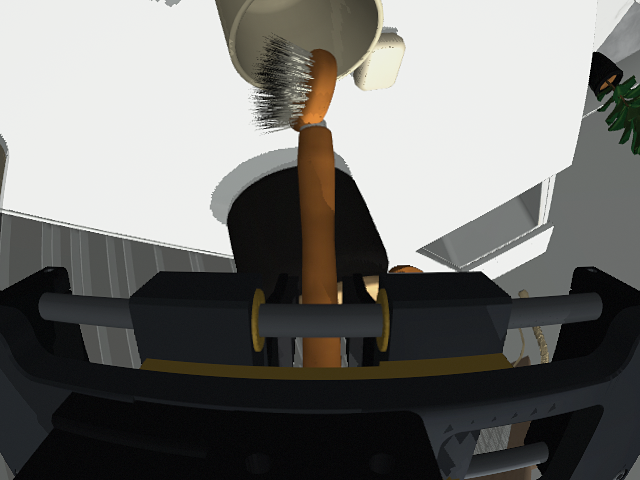

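View pics/d4.png

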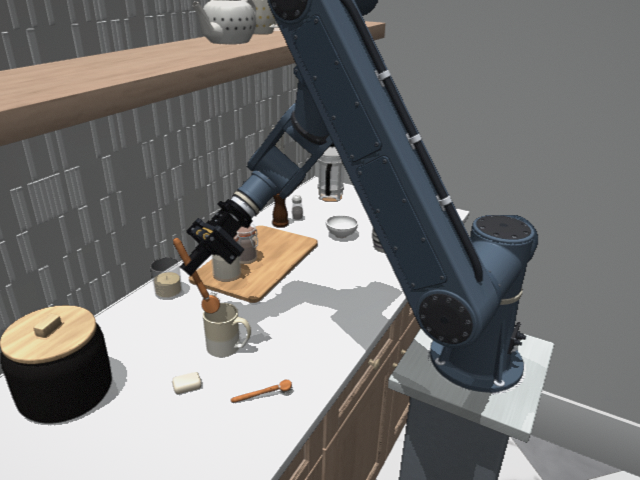

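```bash
python3 - <<'E'
from inc import *
o=get_obs();M0=Rn.from_quat(o['tool_rot']).as_matrix();p0=o['position'];a=M0[:,1];q=o['q']
tz=M0[:,2]
for k in(.17,.33,.5,.66,.83,1):
    de=.5*k
    R=Rn.from_rotvec(-de*a).as_matrix()
    p=p0+np.array([0,0,.09*k])+tz*.14*np.sin(de)*.8
    q,e=ik(p,R@M0,q);print(inc(p,R@M0,o),q.round(2),round(e,4))
E
```

```text
[-1.4, -3.8, 2.8, -0.0075, 0.005, 0.0183] [-0.09  0.56  1.87  1.31  0.96  2.75] 0.0
[-2.7, -7.3, 5.4, -0.0146, 0.0096, 0.0355] [-0.09  0.53  1.88  1.29  0.97  2.71] 0.0
[-4.0, -11.0, 8.2, -0.022, 0.0145, 0.0537] [-0.08  0.49  1.88  1.27  0.97  2.67] 0.0
[-5.3, -14.6, 10.8, -0.0288, 0.019, 0.0708] [-0.07  0.45  1.88  1.25  0.98  2.63] 0.0
[-6.7, -18.3, 13.6, -0.0358, 0.0236, 0.0888] [-0.06  0.41  1.88  1.23  0.99  2.6 ] 0.0
[-8.1, -22.1, 16.4, -0.0426, 0.028, 0.1068] [-0.05  0.37  1.87  1.21  0.99  2.56] 0.0
```

Request:
jog_arm([
  [[-1.4,-3.8,2.8,-0.0075,0.005,0.018,1],[-2.7,-7.3,5.4,-0.0145,0.0095,0.0355,1],[-4,-11,8.2,-0.022,0.0145,0.054,1],[-5.3,-14.6,10.8,-0.029,0.019,0.071,1],[-6.7,-18.3,13.6,-0.036,0.0235,0.089,1],[-8.1,-22.1,16.4,-0.0425,0.028,0.107,1],[-8.1,-22.1,16.4,-0.0425,0.028,0.117,1],[-8.1,-22.1,16.4,-0.0425,0.028,0.117,1]],
])

```text
time: 7.7
position: [0.5404, 0.3237, 0.3238]
tool_rot: [-0.321, -0.665, 0.109, 0.666]
ft_force: [-0.6, -0.2, -0.1]
grip_width: 0.0203
```

```bash
python3 st.py; python3 - <<'E'
from h import *
cv2.imwrite("pics/d5.png",camera("side")[200:380,120:360,::-1].repeat(3,0).repeat(3,1))
cv2.imwrite("pics/w5.png",camera("wrist")[:,:,::-1])
E
```

```text
7.7 q [-0.05   0.356  1.86   1.193  1.003  2.592] p [0.5404 0.3237 0.3238] f [-0.6 -0.2 -0.1] w 0.0203
tx [0.092 0.572 0.815] ty [ 0.282  0.771 -0.572] tz [-0.955  0.282 -0.09 ]
```

View pics/d5.png

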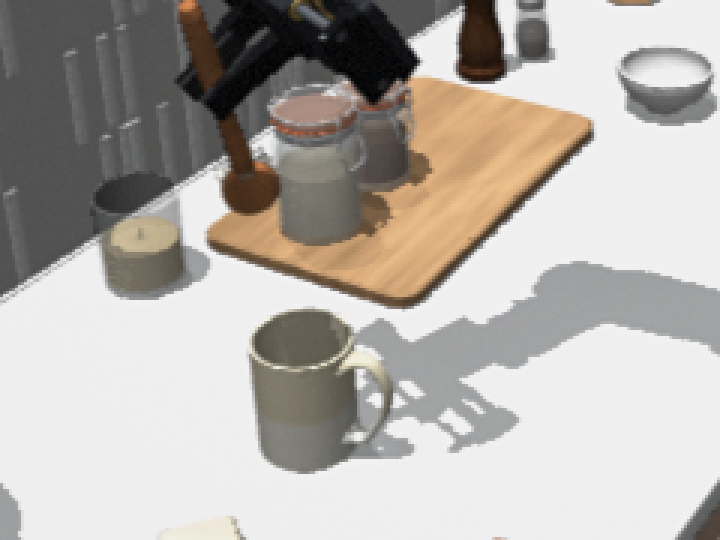

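View pics/w5.png

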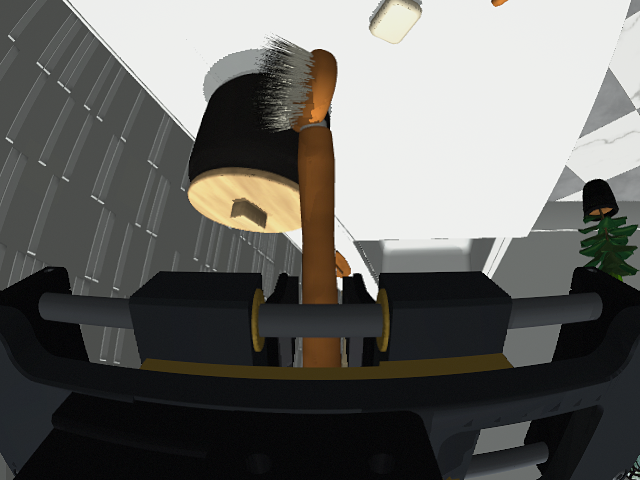

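```bash
cat > t3.py <<'E'
from inc import *
az=np.radians(70);h=np.array([np.cos(az),np.sin(az),0]);al=np.radians(70.7)
def lay(G,pit=0):
    a=adir(az,al+pit);db=-h*np.cos(pit)+np.array([0,0,np.sin(pit)]);return pose(np.array(G),a,db,-1)
bl=np.array([.94,-.33,0]) # butt dir in tool
def ends(q):
    p,M=fk(q);G=p-.0187*M[:,1];d=M@bl;return G+.06*d,G-.136*d
if __name__=="__main__":
    o=get_obs()
    qf,e=ik(*lay([.48,0,.20]),np.array([-.23,.4,1.8,0.1,.9,.12]));print(qf.round(2),e)
    for k in np.arange(1,17)/16:
        q=o['q']+(qf-o['q'])*k;p,M=fk(q);b,hd=ends(q);print(inc(p,M,o),p.round(2),'butt',b.round(2),'head',hd.round(2))
E
python3 t3.py
```

```text
[-0.44  0.4   1.9   0.43  0.92 -0.37] 1.555889264143607e-14
[-5.3, -7.7, 6.3, 0.0004, -0.0184, -0.0116] [0.54 0.3  0.31] butt [0.53 0.31 0.38] head [0.56 0.24 0.2 ]
[-10.5, -15.2, 12.9, 0.0004, -0.0371, -0.0229] [0.54 0.29 0.3 ] butt [0.52 0.3  0.36] head [0.58 0.22 0.2 ]
[-15.5, -22.3, 20.0, -0.0003, -0.0561, -0.0339] [0.54 0.27 0.29] butt [0.51 0.28 0.35] head [0.6  0.19 0.2 ]
[-20.3, -29.2, 27.3, -0.0014, -0.0754, -0.0445] [0.54 0.25 0.28] butt [0.5  0.26 0.33] head [0.62 0.18 0.2 ]
[-24.8, -35.9, 35.1, -0.0032, -0.095, -0.0547] [0.54 0.23 0.27] butt [0.49 0.24 0.31] head [0.63 0.16 0.21]
[-29.1, -42.3, 43.1, -0.0055, -0.1148, -0.0645] [0.53 0.21 0.26] butt [0.48 0.22 0.3 ] head [0.64 0.15 0.21]
[-32.9, -48.5, 51.5, -0.0083, -0.1347, -0.074] [0.53 0.19 0.25] butt [0.47 0.19 0.28] head [0.65 0.15 0.22]
[-36.3, -54.5, 60.3, -0.0117, -0.1548, -0.083] [0.53 0.17 0.24] butt [0.47 0.16 0.27] head [0.66 0.14 0.23]
[-39.2, -60.4, 69.3, -0.0157, -0.1751, -0.0916] [0.52 0.15 0.23] butt [0.46 0.14 0.25] head [0.66 0.14 0.23]
[-41.6, -66.0, 78.7, -0.0202, -0.1954, -0.0999] [0.52 0.13 0.22] butt [0.46 0.11 0.24] head [0.65 0.14 0.23]
[-43.3, -71.5, 88.3, -0.0252, -0.2158, -0.1076] [0.52 0.11 0.21] butt [0.46 0.08 0.23] head [0.64 0.14 0.23]
[-44.2, -76.9, 98.1, -0.0308, -0.2362, -0.115] [0.51 0.09 0.21] butt [0.45 0.05 0.22] head [0.62 0.15 0.23]
[-44.3, -82.2, 108.1, -0.0369, -0.2566, -0.1219] [0.5  0.07 0.2 ] butt [0.45 0.02 0.21] head [0.61 0.14 0.22]
[-43.5, -87.5, 118.3, -0.0435, -0.277, -0.1283] [0.5  0.05 0.19] butt [ 0.46 -0.01  0.21] head [0.58 0.14 0.22]
[-41.7, -92.7, 128.5, -0.0506, -0.2973, -0.1343] [0.49 0.03 0.19] butt [ 0.46 -0.03  0.2 ] head [0.56 0.14 0.21]
[-38.7, -97.9, 138.7, -0.0582, -0.3175, -0.1399] [0.48 0.01 0.18] butt [ 0.46 -0.06  0.2 ] head [0.53 0.13 0.2 ]
```

Request:
jog_arm([
  [[0,0,0,-0.03,-0.01,0.01,1],[-5.3,-7.7,6.3,-0.06,-0.0184,0.01,1],[-8,-11.5,9.5,-0.08,-0.03,0.01,1],[-10.5,-15.2,12.9,-0.09,-0.037,0.01,1],[-15.5,-22.3,20,-0.09,-0.056,0,1],[-18,-26,23.5,-0.09,-0.065,0,1],[-20.3,-29.2,27.3,-0.09,-0.075,0,1],[-24.8,-35.9,35.1,-0.09,-0.095,-0.01,1]],
])

```text
time: 8.6
position: [0.4499, 0.2282, 0.3117]
tool_rot: [0.264, 0.855, -0.325, -0.307]
ft_force: [0.0, 0.3, -1.1]
grip_width: 0.0206
```

```bash
python3 st.py; python3 t3.py
```

```text
8.6 q [-0.221  0.182  2.013  0.921  1.043  1.723] p [0.4499 0.2282 0.3117] f [ 0.   0.3 -1.1] w 0.0206
tx [-0.672  0.651  0.353] ty [ 0.251  0.649 -0.718] tz [-0.696 -0.394 -0.6  ]
[-0.44  0.4   1.9   0.43  0.92 -0.37] 1.542257285020095e-14
[-3.4, -4.3, 5.4, 0.0041, -0.0126, -0.0091] [0.45 0.22 0.3 ] butt [0.4  0.23 0.35] head [0.56 0.16 0.25]
[-6.8, -8.5, 11.0, 0.008, -0.0255, -0.0181] [0.46 0.2  0.29] butt [0.4  0.21 0.33] head [0.57 0.15 0.25]
[-10.1, -12.5, 16.7, 0.0115, -0.0385, -0.0269] [0.46 0.19 0.28] butt [0.4  0.19 0.32] head [0.58 0.15 0.25]
[-13.2, -16.3, 22.6, 0.0148, -0.0518, -0.0356] [0.46 0.18 0.28] butt [0.4  0.18 0.31] head [0.59 0.14 0.26]
[-16.3, -20.1, 28.7, 0.0177, -0.0653, -0.0442] [0.47 0.16 0.27] butt [0.41 0.16 0.29] head [0.6  0.14 0.26]
[-19.2, -23.7, 34.9, 0.0204, -0.0789, -0.0526] [0.47 0.15 0.26] butt [0.41 0.14 0.28] head [0.6  0.14 0.26]
[-21.9, -27.2, 41.2, 0.0228, -0.0927, -0.0609] [0.47 0.14 0.25] butt [0.41 0.12 0.27] head [0.6  0.14 0.26]
[-24.5, -30.5, 47.7, 0.025, -0.1067, -0.0691] [0.47 0.12 0.24] butt [0.41 0.1  0.26] head [0.6  0.14 0.25]
[-
[... 170 characters left out ...]
tt [0.42 0.06 0.24] head [0.6  0.15 0.25]
[-30.9, -40.1, 68.0, 0.0297, -0.1493, -0.0927] [0.48 0.08 0.22] butt [0.43 0.04 0.23] head [0.59 0.15 0.24]
[-32.6, -43.1, 75.0, 0.0307, -0.1638, -0.1003] [0.48 0.06 0.21] butt [0.43 0.02 0.23] head [0.58 0.15 0.24]
[-34.0, -46.0, 82.1, 0.0315, -0.1783, -0.1078] [0.48 0.05 0.2 ] butt [ 0.44 -0.    0.22] head [0.57 0.14 0.23]
[-35.1, -48.9, 89.4, 0.032, -0.193, -0.1151] [0.48 0.04 0.2 ] butt [ 0.45 -0.02  0.21] head [0.56 0.14 0.22]
[-35.9, -51.7, 96.7, 0.0323, -0.2077, -0.1223] [0.48 0.02 0.19] butt [ 0.45 -0.04  0.21] head [0.54 0.13 0.21]
[-36.4, -54.5, 104.1, 0.0322, -0.2224, -0.1294] [0.48 0.01 0.18] butt [ 0.46 -0.06  0.2 ] head [0.53 0.13 0.2 ]
```

Each step turns about 7.5°, so I'll use one row per step.

Request:
jog_arm([
  [[-3.4,-4.3,5.4,0.004,-0.0125,-0.009,1],[-6.8,-8.5,11,0.008,-0.0255,-0.018,1],[-10.1,-12.5,16.7,0.0115,-0.0385,-0.027,1],[-13.2,-16.3,22.6,0.015,-0.052,-0.0355,1],[-16.3,-20.1,28.7,0.0175,-0.065,-0.044,1],[-19.2,-23.7,34.9,0.02,-0.079,-0.0525,1],[-21.9,-27.2,41.2,0.023,-0.0925,-0.061,1],[-24.5,-30.5,47.7,0.025,-0.1065,-0.069,1]],
])

```text
time: 9.4
position: [0.4742, 0.1213, 0.241]
tool_rot: [0.031, 0.85, -0.508, 0.137]
ft_force: [0.4, -0.3, -0.4]
grip_width: 0.02
```

```bash
python3 st.py; sed -i 's/range(1,17)\/16/range(1,9)\/8/; s#arange(1,17)/16#arange(1,9)/8#' t3.py; python3 t3.py
```

```text
9.4 q [-0.332  0.291  1.96   0.672  0.981  0.674] p [0.4742 0.1213 0.241 ] f [ 0.4 -0.3 -0.4] w 0.02
tx [-0.961 -0.087 -0.263] ty [ 0.191  0.482 -0.855] tz [ 0.201 -0.872 -0.446]
[-0.44  0.4   1.9   0.43  0.92 -0.37] 1.4871825072450494e-14
[-2.8, -3.0, 6.5, 0.0019, -0.014, -0.0078] [0.48 0.11 0.23] butt [0.42 0.08 0.25] head [0.6  0.15 0.25]
[-5.6, -5.8, 13.2, 0.0036, -0.0282, -0.0155] [0.48 0.09 0.23] butt [0.42 0.06 0.24] head [0.6  0.15 0.25]
[-8.2, -8.5, 20.0, 0.0049, -0.0425, -0.023] [0.48 0.08 0.22] butt [0.43 0.04 0.23] head [0.59 0.15 0.24]
[-10.7, -11.1, 26.9, 0.006, -0.0569, -0.0304] [0.48 0.06 0.21] butt [0.43 0.02 0.22] head [0.58 0.15 0.23]
[-13.1, -13.5, 33.9, 0.0069, -0.0715, -0.0377] [0.48 0.05 0.2 ] butt [ 0.44 -0.    0.22] head [0.57 0.14 0.23]
[-15.3, -15.7, 41.0, 0.0075, -0.086, -0.0448] [0.48 0.04 0.2 ] butt [ 0.45 -0.02  0.21] head [0.56 0.14 0.22]
[-17.3, -17.9, 48.2, 0.0078, -0.1007, -0.0518] [0.48 0.02 0.19] butt [ 0.45 -0.04  0.21] head [0.54 0.13 0.21]
[-19.2, -19.9, 55.4, 0.0079, -0.1154, -0.0587] [0.48 0.01 0.18] butt [ 0.46 -0.06  0.2 ] head [0.53 0.13 0.2 ]
```

Request:
jog_arm([
  [[-2.8,-3,6.5,0.002,-0.014,-0.008,1],[-5.6,-5.8,13.2,0.0036,-0.028,-0.0155,1],[-8.2,-8.5,20,0.005,-0.0425,-0.023,1],[-10.7,-11.1,26.9,0.006,-0.057,-0.0304,1],[-13.1,-13.5,33.9,0.007,-0.0715,-0.0377,1],[-15.3,-15.7,41,0.0075,-0.086,-0.045,1],[-17.3,-17.9,48.2,0.008,-0.1,-0.052,1],[-19.2,-19.9,55.4,0.008,-0.1154,-0.0587,1]],
])

```text
time: 10.2
position: [0.4813, 0.0056, 0.1807]
tool_rot: [-0.305, 0.639, -0.502, 0.497]
ft_force: [0.1, 0.8, 0.5]
grip_width: 0.0205
```

```bash
python3 st.py;  python3 - <<'E'
from t3 import *
print(inc(*lay([.48,0,.20])));print(inc(*lay([.48,0,.10])));print(inc(*lay([.48,0,.022])))
cv2.imwrite("pics/d6.png",cv2.resize(camera("side")[180:400,150:450,::-1],None,fx=2.6,fy=2.6,interpolation=2))
cv2.imwrite("pics/s6.png",cv2.resize(camera("scene")[180:360,160:400,::-1],None,fx=3,fy=3,interpolation=2))
E
```

```text
10.2 q [-0.442  0.399  1.905  0.425  0.919 -0.372] p [0.4813 0.0056 0.1807] f [0.1 0.8 0.5] w 0.0205
tx [-0.319 -0.888 -0.329] ty [ 0.11   0.311 -0.944] tz [ 0.941 -0.338 -0.002]
[0.0, -0.1, -0.3, 0.0008, 0.0002, 0.0016]
[0.0, -0.1, -0.3, 0.0008, 0.0002, -0.0984]
[0.0, -0.1, -0.3, 0.0008, 0.0002, -0.1764]
```

View pics/d6.png

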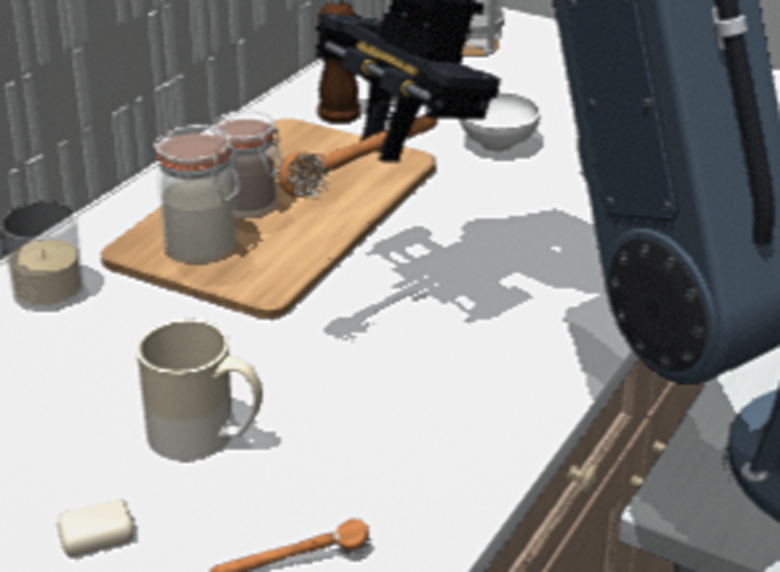

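View pics/s6.png

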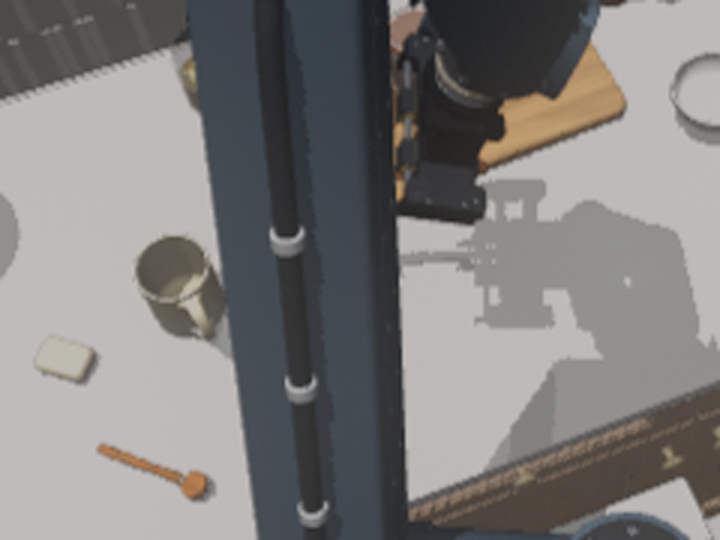

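Request:
jog_arm([
  [[0,0,0,-0.01,0,-0.03,1],[0,0,0,-0.02,0,-0.06,1],[0,0,0,-0.02,0,-0.09,1],[0,0,0,-0.02,0,-0.12,1],[0,0,0,-0.02,0,-0.145,1],[0,0,0,-0.02,0,-0.16,1],[0,0,0,-0.02,0,-0.165,1],[0,0,0,-0.02,0,-0.165,1]],
])

```text
time: 11.1
position: [0.4614, 0.0056, 0.0151]
tool_rot: [-0.302, 0.642, -0.503, 0.494]
ft_force: [0.5, -0.8, -0.7]
grip_width: 0.0204
```

```bash
python3 st.py;  python3 - <<'E'
from t3 import *
cv2.imwrite("pics/d7.png",cv2.resize(camera("side")[180:400,150:450,::-1],None,fx=2.6,fy=2.6,interpolation=2))
E
```

```text
11.1 q [-0.463  0.735  2.053  0.73   0.514 -0.779] p [0.4614 0.0056 0.0151] f [ 0.5 -0.8 -0.7] w 0.0204
tx [-0.328 -0.885 -0.331] ty [ 0.109  0.312 -0.944] tz [ 0.938 -0.346 -0.006]
```

View pics/d7.png

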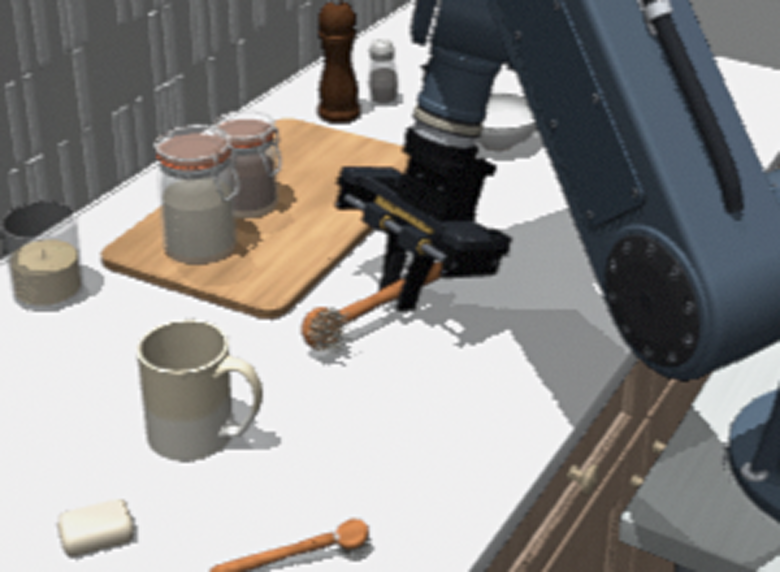

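Request:
jog_arm([
  [[0,0,0,0,0,-0.003,1],[0,0,0,0,0,-0.005,1],[0,0,0,0,0,-0.007,1],[0,0,0,0,0,-0.008,1],[0,0,0,0,0,-0.008,1]],
])

```text
time: 11.65
position: [0.4618, 0.0055, 0.0078]
tool_rot: [-0.302, 0.641, -0.503, 0.495]
ft_force: [0.9, 0.2, -0.6]
grip_width: 0.0204
```

```bash
python3 st.py;  python3 - <<'E'
from t3 import *
cv2.imwrite("pics/d8.png",cv2.resize(camera("side")[240:340,240:360,::-1],None,fx=6,fy=6,interpolation=2))
E
```

```text
11.65 q [-0.463  0.752  2.054  0.754  0.5   -0.807] p [0.4618 0.0055 0.0078] f [ 0.9  0.2 -0.6] w 0.0204
tx [-0.327 -0.885 -0.33 ] ty [ 0.11   0.312 -0.944] tz [ 0.938 -0.345 -0.004]
```

View pics/d8.png

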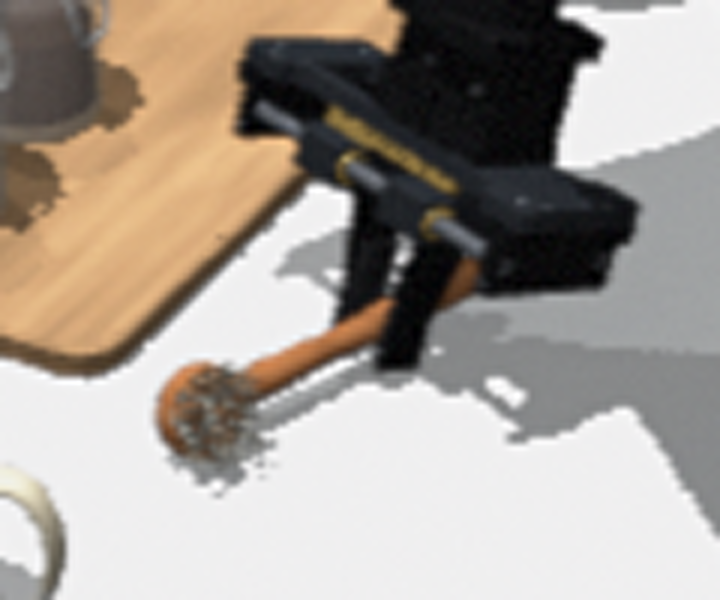

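Request:
jog_arm([
  [[0,0,0,0,0,0,-0.2],[0,0,0,0,0,0,-0.2],[0,0,0,0,0,0,-0.2],[0,0,0,0,0,0,-0.2],[0,0,0,0,0,0,-0.2],[0,0,0,0,0,0,-0.2]],
])

```text
time: 12.3
position: [0.4618, 0.0055, 0.0078]
tool_rot: [-0.302, 0.641, -0.503, 0.495]
ft_force: [0.2, 0.0, 0.4]
grip_width: 0.0511
```

Request:
jog_arm([
  [[0,0,0,0,-0.003,0.02,-0.2],[0,0,0,0,-0.01,0.05,-0.2],[0,0,0,0,-0.02,0.09,-1],[0,0,0,0,-0.02,0.12,-1],[0,0,0,0,-0.02,0.13,-1],[0,0,0,0,-0.02,0.13,-1]],
])

```text
time: 12.9
position: [0.4624, -0.0148, 0.1389]
tool_rot: [-0.302, 0.64, -0.504, 0.496]
ft_force: [0.2, -0.0, -0.6]
grip_width: 0.0766
```

```bash
python3 st.py;  python3 - <<'E'
from t3 import *
cv2.imwrite("pics/d9.png",cv2.resize(camera("side")[240:340,240:360,::-1],None,fx=6,fy=6,interpolation=2))
print(camera_info("wrist"))
cv2.imwrite("pics/w9.png",camera("wrist")[:,:,::-1])
E
```

```text
12.9 q [-0.505  0.463  1.979  0.467  0.81  -0.495] p [ 0.4624 -0.0148  0.1389] f [ 0.2 -0.  -0.6] w 0.0766
tx [-0.326 -0.886 -0.33 ] ty [ 0.113  0.31  -0.944] tz [ 0.939 -0.345 -0.001]
{'K': array([[371.64829954,   0.        , 320.02493478],
       [  0.        , 371.64829954, 240.93184466],
       [  0.        ,   0.        ,   1.        ]]), 'R': array([[ 0.93817571, -0.34614843, -0.00275717],
       [-0.34520942, -0.93498165, -0.08148475],
       [ 0.02562792,  0.07739881, -0.99667078]]), 't': array([-0.4379499 ,  0.18161683,  0.3015458 ])}
```

View pics/d9.png

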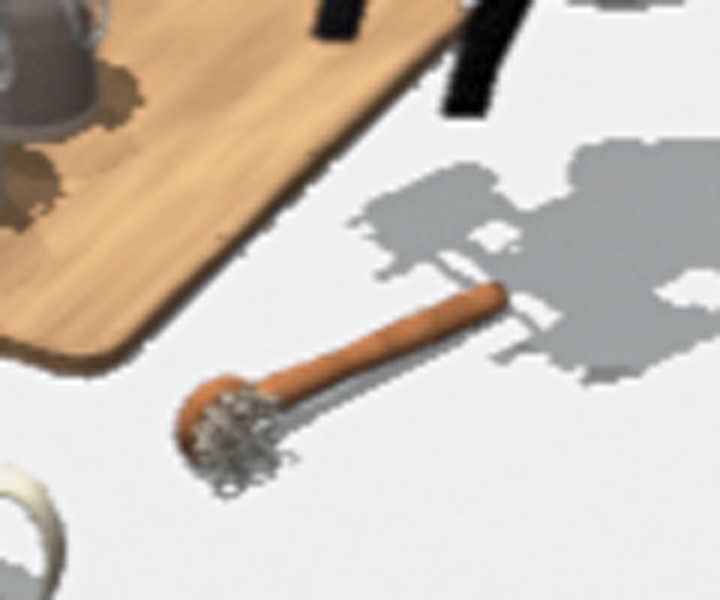

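View pics/w9.png

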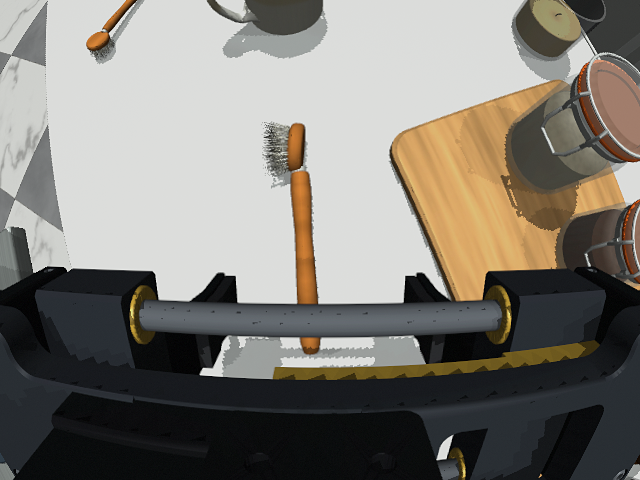

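```bash
python3 - <<'E'
from h import *
def pl(u,v,z):
    c,d=wray(u,v);return c+d*(z-c[2])/d[2]
N=pl(301.5,173,.019);B=pl(310.5,351,.009)
print(N,B,np.linalg.norm(N-B),np.degrees(np.arctan2(*(N-B)[[1,0]])))
S=lambda x,y:(240+x/6,240+y/6)
print("side butt",plane("side",*S(494,297),.0085),"neck",plane("side",*S(272,391),.019))
E
```

```text
[0.47778123 0.07563803 0.019     ] [ 0.43396245 -0.06397448  0.009     ] 0.14666879991026988 72.57501383305953
side butt [ 0.43139335 -0.05899728  0.0085    ] neck [0.47066673 0.06713435 0.019     ]
```

```bash
cat > t4.py <<'E'
from inc import *
az=np.radians(72.5);h=np.array([np.cos(az),np.sin(az),0]);z=np.array([0,0,1.])
G2=np.array([.4725,.059,.018])
def P(G,pitch,elev):
    a=adir(az,np.radians(pitch));e=np.radians(elev);return pose(np.array(G),a,-(h*np.cos(e)+z*np.sin(e)),-1)
E
python3 - <<'E'
from t4 import *
o=get_obs();q=o['q']
for nm,G,pi,el in (("hover",G2+[0,0,.1],105,4),("pick",G2+[0,0,.003],105,4),("lift",G2+[0,0,.1],105,4),("r",[.46,.05,.2],80,29),("r",[.46,.05,.27],55,54),("r",[.46,.05,.3],30,79),("over",[.51,.255,.26],30,79),("ins",[.518,.275,.135],30,75)):
    p,M=P(G,pi,el);q,e=ik(p,M,q);print(nm,p.round(3),q.round(2),round(e,4))
E
```

```text
hover [0.471 0.054 0.1  ] [ 0.04  0.59  1.83 -0.33  0.84  0.58] 0.0
pick [0.471 0.054 0.003] [ 0.04  0.77  1.87 -0.42  0.64  0.7 ] 0.0
lift [0.471 0.054 0.1  ] [ 0.04  0.59  1.83 -0.33  0.84  0.58] 0.0
r [0.461 0.053 0.182] [-0.25  0.36  1.92  0.23  0.86 -0.09] 0.0
r [0.463 0.06  0.255] [-0.52  0.3   1.94  0.66  1.15 -0.57] 0.0
r [0.465 0.065 0.291] [-0.71  0.42  2.    0.93  1.43 -0.91] 0.0
over [0.515 0.27  0.251] [-0.22  0.51  2.01  1.31  1.1  -0.86] 0.0
ins [0.523 0.29  0.126] [-0.17  0.79  2.04  1.53  1.03 -1.21] 0.0
```

```bash
python3 - <<'E'
from t4 import *
o=get_obs()
print(inc(*P(G2+[0,0,.1],105,4)));print(inc(*P(G2+[0,0,.006],105,4)))
E
```

```text
[-32.6, 10.8, 2.7, 0.0099, 0.0685, -0.0372]
[-32.6, 10.8, 2.7, 0.0099, 0.0685, -0.1312]
```

Request:
jog_arm([
  [[-8,2.7,0.7,0.002,0.017,0,-1],[-16,5.4,1.3,0.005,0.034,-0.01,-1],[-24,8.1,2,0.007,0.05,-0.02,-1],[-32.6,10.8,2.7,0.01,0.0685,-0.037,-1],[-32.6,10.8,2.7,0.01,0.0685,-0.037,-1],[-32.6,10.8,2.7,0.01,0.0685,-0.037,-1]],
])

```text
time: 13.6
position: [0.4703, 0.0583, 0.0969]
tool_rot: [0.493, -0.509, 0.617, -0.341]
ft_force: [0.3, 0.1, -0.7]
grip_width: 0.087
```

```bash
python3 st.py;  python3 - <<'E'
from t4 import *
print(wproj(G2),wproj([.434,-.065,.0085]),wproj([.434+.15*.3,-.065+.15*.954,.0195]))
print(inc(*P(G2+[0,0,.006],105,4)))
cv2.imwrite("pics/w10.png",camera("wrist")[:,:,::-1])
E
```

```text
13.6 q [ 0.047  0.593  1.83  -0.334  0.843  0.582] p [0.4703 0.0583 0.0969] f [ 0.3  0.1 -0.7] w 0.087
tx [-0.281 -0.923  0.261] ty [-0.081 -0.249 -0.965] tz [ 0.956 -0.293 -0.005]
[323.43536012 216.4435853 ] [322.19430729 346.63775491] [324.5381075  188.55727619]
[0.1, -0.3, -0.5, 0.0007, -0.0039, -0.091]
```

View pics/w10.png

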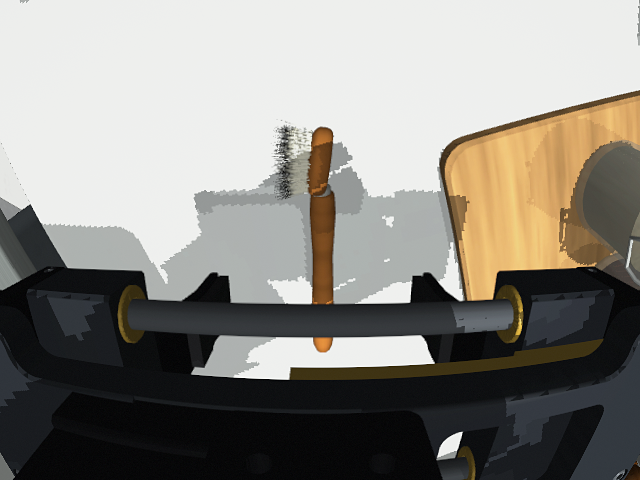

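Request:
jog_arm([
  [[0,0,-0.5,0.0005,-0.004,-0.03,-1],[0,0,-0.5,0.0005,-0.004,-0.055,-1],[0,0,-0.5,0.0005,-0.004,-0.075,-1],[0,0,-0.5,0.0005,-0.004,-0.086,-1],[0,0,-0.5,0.0005,-0.004,-0.091,-1],[0,0,-0.5,0.0005,-0.004,-0.091,-1]],
])

```text
time: 14.25
position: [0.4699, 0.0521, 0.0062]
tool_rot: [0.49, -0.513, 0.619, -0.337]
ft_force: [0.5, -0.2, 0.6]
grip_width: 0.087
```

Request:
jog_arm([
  [[0,0,0,0,0,0,1],[0,0,0,0,0,0,1],[0,0,0,0,0,0,1],[0,0,0,0,0,0,1],[0,0,0,0,0,0,1],[0,0,0,0,0,0,1],[0,0,0,0,0,0,1],[0,0,0,0,0,0,1]],
], squeeze=25)

```text
time: 15.05
position: [0.4699, 0.0521, 0.0062]
tool_rot: [0.49, -0.513, 0.619, -0.337]
ft_force: [-1.1, -0.5, 0.3]
grip_width: 0.0311
```

Request:
jog_arm([
  [[0,0,0,0,0,0,1],[0,0,0,0,0,0,1],[0,0,0,0,0,0,1],[0,0,0,0,0,0,1],[0,0,0,0,0,0,1],[0,0,0,0,0,0,1],[0,0,0,0,0,0,1]],
])

```text
time: 15.75
position: [0.4698, 0.0521, 0.0061]
tool_rot: [0.49, -0.513, 0.619, -0.337]
ft_force: [0.5, -0.1, -1.0]
grip_width: 0.0168
```

```bash
python3 st.py;  python3 - <<'E'
from t4 import *
cv2.imwrite("pics/w11.png",camera("wrist")[:,:,::-1])
E
```

```text
15.75 q [ 0.032  0.765  1.864 -0.412  0.651  0.687] p [0.4698 0.0521 0.0061] f [ 0.5 -0.1 -1. ] w 0.0168
tx [-0.292 -0.92   0.26 ] ty [-0.086 -0.245 -0.966] tz [ 0.952 -0.305 -0.007]
```

View pics/w11.png

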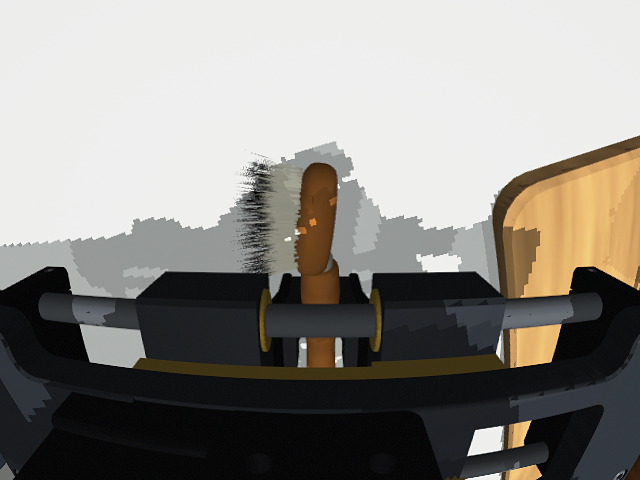

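Request:
jog_arm([
  [[0,0,0,0,0,0.01,1],[0,0,0,0,0,0.03,1],[0,0,0,0,0,0.06,1],[0,0,0,0,0,0.09,1],[0,0,0,0,0,0.12,1],[0,0,0,0,0,0.15,1],[0,0,0,0,0,0.15,1]],
])

```text
time: 16.5
position: [0.4723, 0.0523, 0.1602]
tool_rot: [0.487, -0.512, 0.621, -0.34]
ft_force: [-0.1, 0.8, -0.3]
grip_width: 0.0167
```

```bash
python3 st.py;  python3 - <<'E'
from t4 import *
q,e=ik(*P([.45,.06,.33],30,79),np.array([-.71,.42,2,.93,1.43,-.91]));print(q,e);jpath(q,12)
cv2.imwrite("pics/d12.png",cv2.resize(camera("side")[180:380,200:420,::-1],None,fx=3,fy=3,interpolation=2))
E
```

```text
16.5 q [ 0.032  0.483  1.786 -0.296  0.98   0.521] p [0.4723 0.0523 0.1602] f [-0.1  0.8 -0.3] w 0.0167
tx [-0.294 -0.921  0.257] ty [-0.077 -0.245 -0.966] tz [ 0.953 -0.304  0.001]
[-0.71117099  0.34323168  1.99722955  0.92716993  1.46814325 -0.8455356 ] 8.326672684688674e-16
[4.8, 3.9, -1.4, -0.0231, -0.0048, -0.001] [0.449 0.048 0.159]
[10.4, 7.1, -2.6, -0.0431, -0.0049, 0.0004] [0.429 0.047 0.161]
[16.5, 9.3, -3.5, -0.0594, -0.0012, 0.0044] [0.413 0.051 0.165]
[23.1, 10.5, -4.1, -0.0713, 0.0052, 0.0112] [0.401 0.058 0.171]
[30.0, 10.5, -4.5, -0.0785, 0.0133, 0.0207] [0.394 0.066 0.181]
[37.0, 9.4, -4.6, -0.0809, 0.0217, 0.033] [0.391 0.074 0.193]
[43.9, 7.1, -4.4, -0.0786, 0.0295, 0.0481] [0.394 0.082 0.208]
[50.7, 3.6, -4.0, -0.0721, 0.0354, 0.0659] [0.4   0.088 0.226]
[57.0, -1.2, -3.3, -0.0619, 0.0385, 0.0862] [0.41  0.091 0.246]
[62.7, -7.3, -2.4, -0.0488, 0.0379, 0.1089] [0.424 0.09  0.269]
[67.6, -14.4, -1.2, -0.0336, 0.0329, 0.1337] [0.439 0.085 0.294]
[71.4, -22.6, 0.2, -0.0175, 0.0231, 0.1604] [0.455 0.075 0.321]
```

View pics/d12.png

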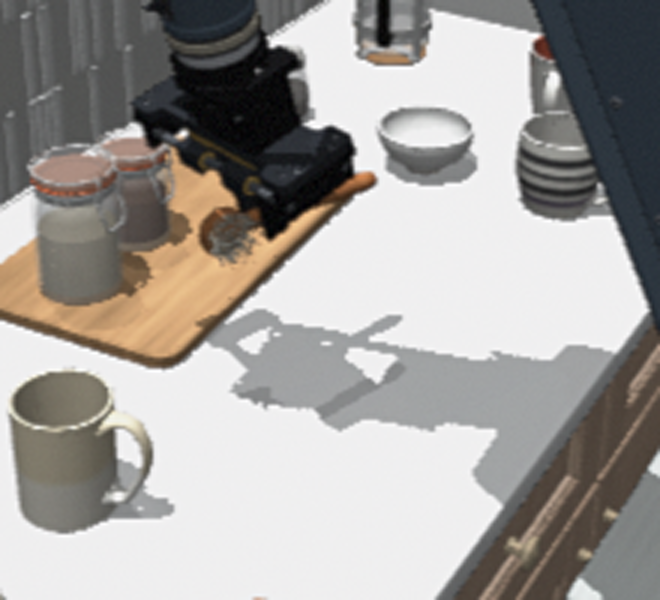

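Request:
jog_arm([
  [[7,-2.2,0,-0.005,0,0.03,1],[14,-4.4,0,-0.01,0,0.055,1],[22,-7,0,-0.012,0,0.08,1],[29,-9.2,0,-0.015,0.005,0.1,1],[36,-11.4,0.1,-0.017,0.01,0.12,1],[43,-13.6,0.1,-0.0175,0.015,0.14,1],[50,-15.8,0.1,-0.0175,0.02,0.15,1],[57,-18,0.1,-0.0175,0.023,0.16,1]],
])

```text
time: 17.35
position: [0.4532, 0.0753, 0.3187]
tool_rot: [-0.168, 0.688, -0.366, 0.604]
ft_force: [-0.1, 0.4, -1.4]
grip_width: 0.0168
```

```bash
python3 st.py;  python3 - <<'E'
from t4 import *
print(inc(*P([.45,.06,.33],30,79)))
E
```

```text
17.35 q [-0.6    0.228  1.932  0.767  1.349 -0.615] p [0.4532 0.0753 0.3187] f [-0.1  0.4 -1.4] w 0.0168
tx [-0.214 -0.673 -0.708] ty [ 0.211  0.676 -0.706] tz [ 0.954 -0.3   -0.003]
[14.2, -4.6, -0.0, 0.0016, 0.0002, 0.0019]
```

Request:
jog_arm([
  [[7,-2.3,0,0,0,0,1],[14.2,-4.6,0,0,0,0,1],[14.2,-4.6,0,0,0,0,1],[14.2,-4.6,0,0,0,0,1]],
])

```text
time: 17.75
position: [0.453, 0.0751, 0.3178]
tool_rot: [-0.077, 0.704, -0.285, 0.646]
ft_force: [-0.0, -0.0, -0.0]
grip_width: 0.0171
```

```bash
python3 st.py;  python3 - <<'E'
from t4 import *
cv2.imwrite("pics/d13.png",camera("side")[:,:,::-1])
cv2.imwrite("pics/s13.png",camera("scene")[:,:,::-1])
E
```

```text
17.75 q [-0.714  0.347  2.003  0.924  1.465 -0.85 ] p [0.453  0.0751 0.3178] f [-0. -0. -0.] w 0.0171
tx [-0.154 -0.476 -0.866] ty [ 0.259  0.826 -0.5  ] tz [ 0.954 -0.301 -0.004]
```

View pics/d13.png

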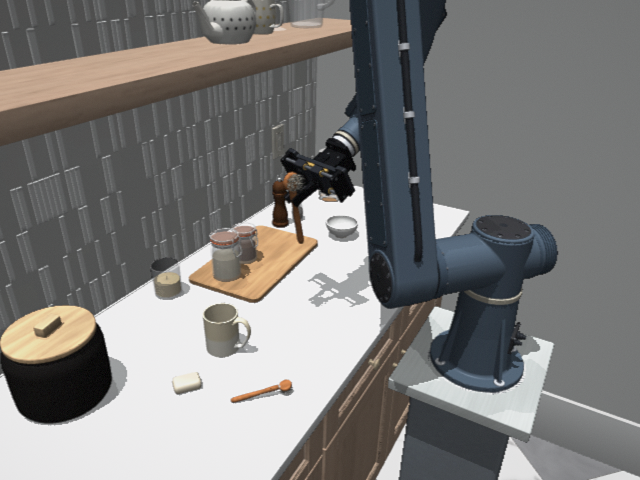

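View pics/s13.png

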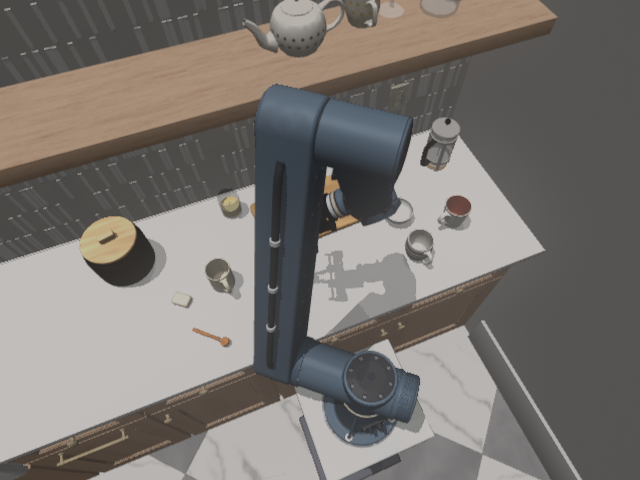

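```bash
python3 - <<'E'
import cv2,numpy as np
a=cv2.imread("pics/scene0.png");a2=cv2.imread("pics/s13.png");b=cv2.imread("pics/side0.png");b2=cv2.imread("pics/d13.png")
c=np.vstack([np.hstack([cv2.resize(x[250:300,195:250],(396,360),interpolation=2) for x in(a,a2)]),])
d=np.hstack([cv2.resize(x[290:370,190:260],(350,400),interpolation=2) for x in(b,b2)])
cv2.imwrite("pics/c13a.png",c);cv2.imwrite("pics/c13b.png",d)
E
```

```text
(no output)
```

View pics/c13a.png

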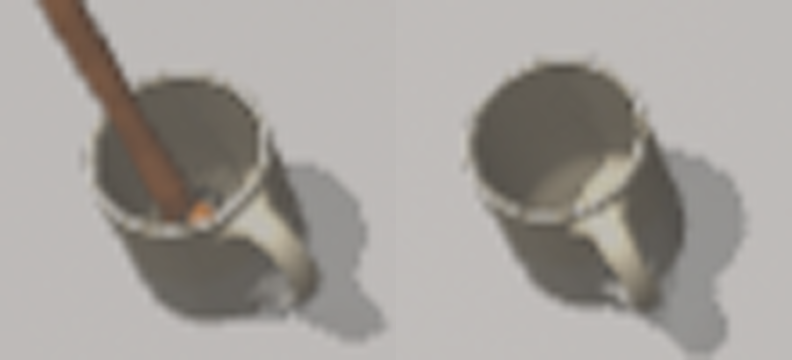

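View pics/c13b.png

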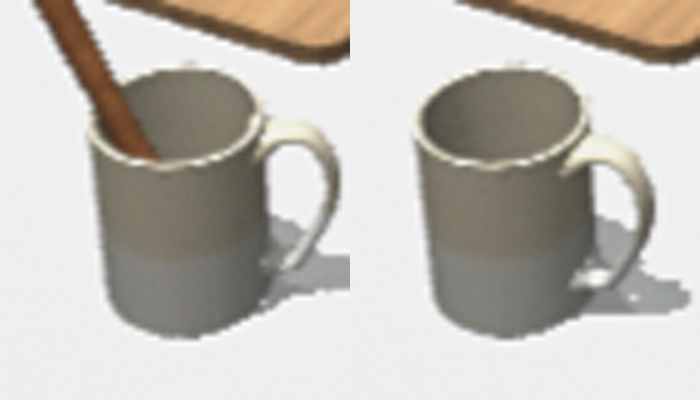

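```bash
python3 - <<'E'
from t4 import *
for s,e in(((220.3,271.5),(225.6,313)),((217.8,269.4),(220.6,313.2))):
  print(plane("scene",*s,.1),plane("side",*e,.1),tri(ray("scene",*s),ray("side",*e)))
# butt in images now
o=get_obs();M=Rn.from_quat(o['tool_rot']).as_matrix()
e=np.radians(79);db=-(h*np.cos(e)+z*np.sin(e))
G=o['position']-.0187*M[:,1]
H=G+.005*M[:,1]
print("butt pred",H+.13*db,proj("side",H+.13*db),"axis up",proj("side",H+.05*db))
b=cv2.imread("pics/d13.png");cv2.imwrite("pics/c13c.png",cv2.resize(b[140:260,260:380],None,fx=6,fy=6,interpolation=2))
E
```

```text
[0.50700167 0.25414217 0.1       ] [0.50788364 0.25744069 0.1       ] (array([0.50953889, 0.25456196, 0.09706066]), np.float64(0.0015424967457211402))
[0.51699418 0.25944904 0.1       ] [0.51699774 0.2637774  0.1       ] (array([0.51983524, 0.25988861, 0.09612892]), np.float64(0.0010739007603812766))
butt pred [0.44213679 0.04079441 0.19815701] [300.49704667 242.46761971] axis up [295.76412904 214.96681037]
```

View pics/c13c.png

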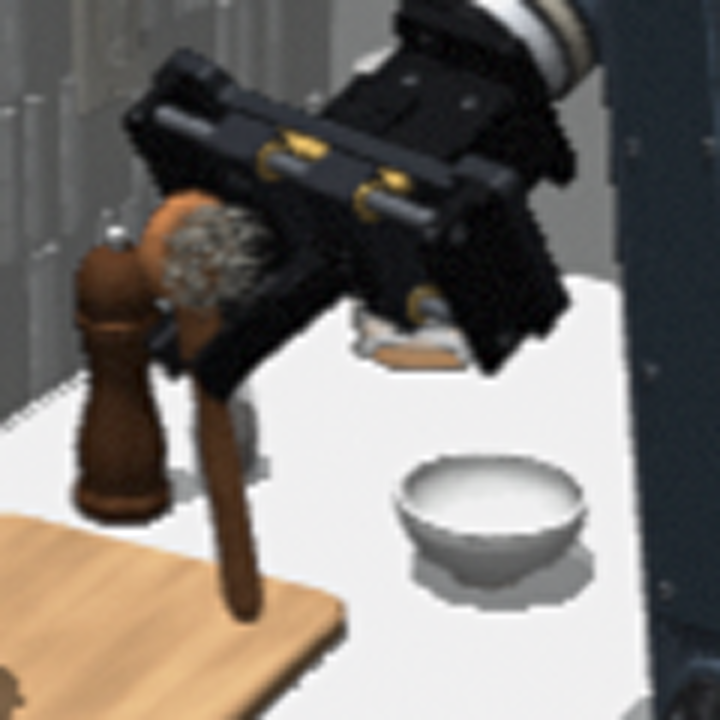

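Request:
jog_arm([
  [[0,0,0,0.01,0.03,0,1],[0,0,0,0.02,0.06,0,1],[0,0,0,0.032,0.095,-0.01,1],[0,0,0,0.045,0.13,-0.02,1],[0,0,0,0.057,0.165,-0.03,1],[0,0,0,0.068,0.195,-0.04,1],[0,0,0,0.0745,0.215,-0.05,1],[0,0,0,0.0745,0.215,-0.06,1]],
])

```text
time: 18.65
position: [0.5267, 0.2947, 0.2601]
tool_rot: [-0.08, 0.701, -0.283, 0.649]
ft_force: [0.3, -0.2, 0.0]
grip_width: 0.0169
```

Request:
jog_arm([
  [[0,0,0,0,0,0,1],[0,0,0,0,0,0,1]],
])

```text
time: 18.85
position: [0.5261, 0.296, 0.2613]
tool_rot: [-0.081, 0.701, -0.282, 0.65]
ft_force: [-0.3, -0.4, -0.4]
grip_width: 0.0166
```

```bash
python3 st.py;  cat > chk.py <<'E'
from t4 import *
o=get_obs();M=Rn.from_quat(o['tool_rot']).as_matrix()
e=np.radians(79);db=-(h*np.cos(e)+z*np.sin(e))
B=o['position']-.0137*M[:,1]+.13*db
print("butt",B,proj("side",B),proj("scene",B))
E
python3 - <<'E'
from chk import *
w=camera("wrist")
b=camera("side");s=camera("scene")
c=np.hstack([cv2.resize(b[270:370,170:270],(400,400),interpolation=2),cv2.resize(s[230:300,180:250],(400,400),interpolation=2)])
cv2.imwrite("pics/c14.png",c[:,:,::-1]);cv2.imwrite("pics/w14.png",w[:,:,::-1])
E
```

```text
18.85 q [-0.153  0.497  1.968  1.324  1.083 -0.799] p [0.5261 0.296  0.2613] f [-0.3 -0.4 -0.4] w 0.0166
tx [-0.141 -0.48  -0.866] ty [ 0.254  0.828 -0.501] tz [ 0.957 -0.29   0.005]
butt [0.51517694 0.26095613 0.14055983] [220.82414182 297.86637988] [214.50159998 263.96161705]
```

View pics/c14.png

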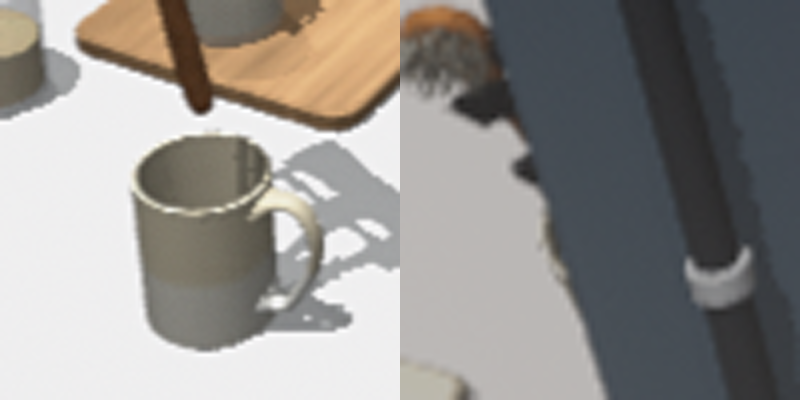

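View pics/w14.png

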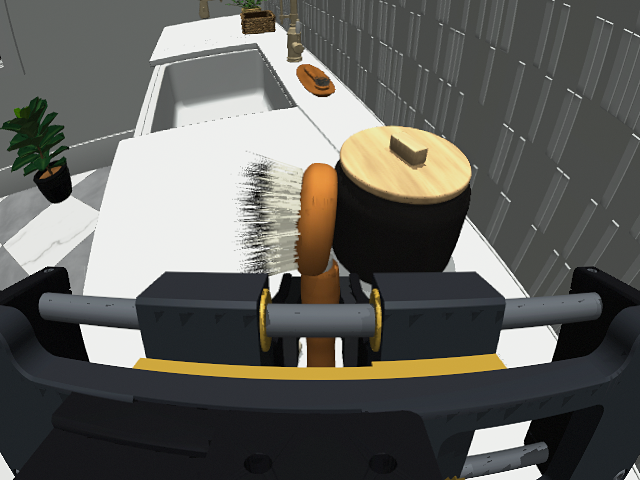

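Request:
jog_arm([
  [[0,0,0,0.001,-0.004,-0.01,1],[0,0,0,0.001,-0.004,-0.025,1],[0,0,0,0.001,-0.004,-0.04,1],[0,0,0,0.001,-0.004,-0.055,1],[0,0,0,0.001,-0.004,-0.055,1]],
])

```text
time: 19.5
position: [0.5279, 0.2899, 0.2051]
tool_rot: [-0.08, 0.701, -0.284, 0.649]
ft_force: [0.3, 0.1, -0.0]
grip_width: 0.0167
```

```bash
python3 st.py;python3 - <<'E'
from chk import *
b=camera("side")
cv2.imwrite("pics/c15.png",cv2.resize(b[230:370,150:290],(700,560),interpolation=2)[:,:,::-1])
E
```

```text
19.5 q [-0.165  0.615  2.     1.396  1.056 -0.966] p [0.5279 0.2899 0.2051] f [ 0.3  0.1 -0. ] w 0.0167
tx [-0.145 -0.48  -0.865] ty [ 0.256  0.826 -0.502] tz [ 0.956 -0.294  0.003]
butt [0.51691796 0.25493589 0.08433387] [223.54381285 316.82921695] [220.31114064 271.20828274]
```

View pics/c15.png

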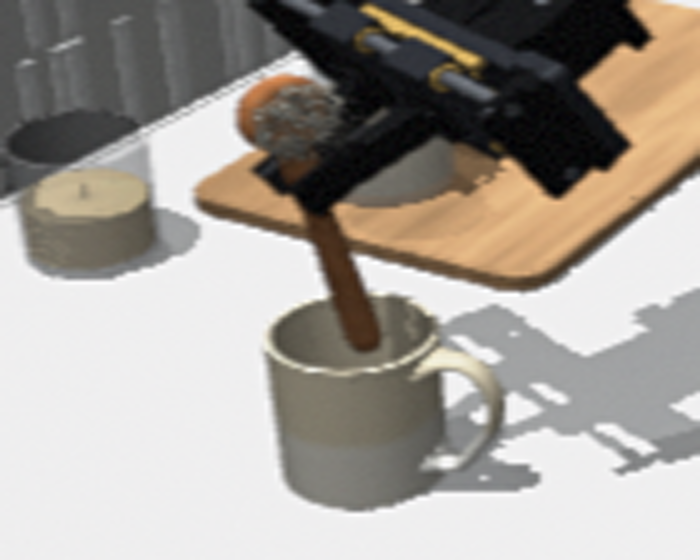

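Request:
jog_arm([
  [[0,0,0,0,0.001,-0.012,1],[0,0,0,0,0.001,-0.025,1],[0,0,0,0,0.001,-0.038,1],[0,0,0,0,0.001,-0.05,1],[0,0,0,0,0.001,-0.058,1],[0,0,0,0,0.001,-0.062,1],[0,0,0,0,0.001,-0.066,1],[0,0,0,0,0.001,-0.066,1]],
])

```text
time: 20.35
position: [0.5283, 0.2911, 0.1401]
tool_rot: [-0.079, 0.701, -0.283, 0.65]
ft_force: [-0.3, 0.8, -0.4]
grip_width: 0.017
```

```bash
python3 st.py;python3 - <<'E'
from chk import *
b=camera("side")
cv2.imwrite("pics/c16.png",cv2.resize(b[230:370,150:290],(700,560),interpolation=2)[:,:,::-1])
cv2.imwrite("pics/w16.png",camera("wrist")[:,:,::-1])
E
```

```text
20.35 q [-0.163  0.762  2.018  1.494  1.035 -1.156] p [0.5283 0.2911 0.1401] f [-0.3  0.8 -0.4] w 0.017
tx [-0.144 -0.48  -0.866] ty [ 0.257  0.827 -0.501] tz [ 0.956 -0.294  0.004]
butt [0.51731605 0.25607836 0.01937499] [224.90269731 339.63896653] [224.23178363 280.18939235]
```

View pics/c16.png

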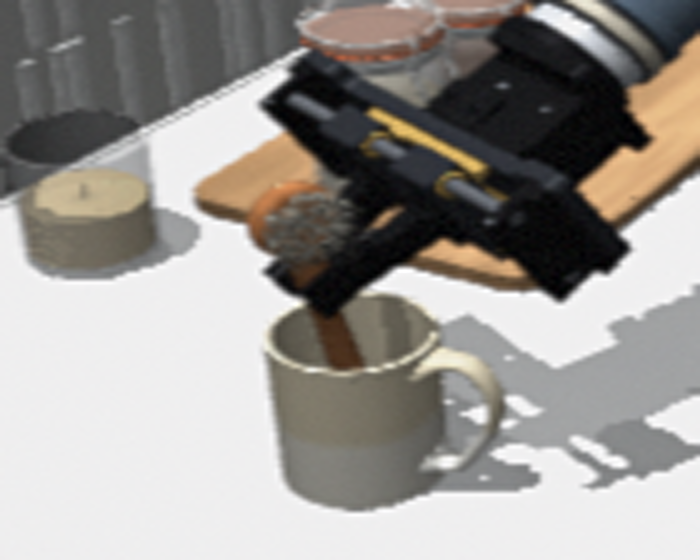

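View pics/w16.png

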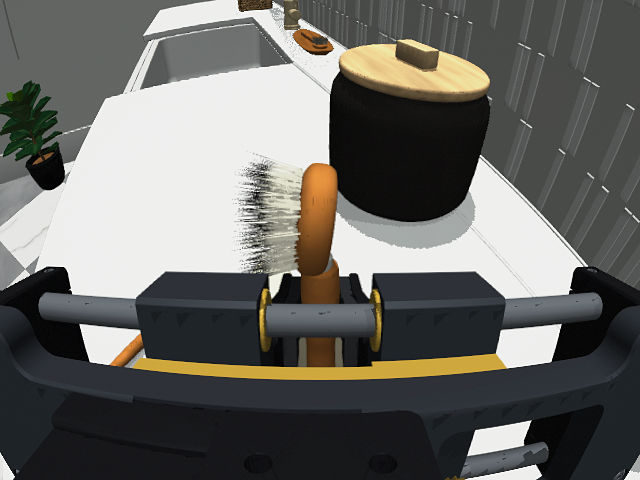

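Request:
jog_arm([
  [[0,0,0,0,0,-0.003,1],[0,0,0,0,0,-0.006,1],[0,0,0,0,0,-0.008,1],[0,0,0,0,0,-0.01,1],[0,0,0,0,0,-0.01,1]],
])

```text
time: 20.95
position: [0.5282, 0.2912, 0.1301]
tool_rot: [-0.079, 0.701, -0.283, 0.649]
ft_force: [0.0, -0.1, -0.6]
grip_width: 0.0172
```

```bash
python3 st.py
```

```text
20.95 q [-0.163  0.785  2.019  1.508  1.034 -1.184] p [0.5282 0.2912 0.1301] f [ 0.  -0.1 -0.6] w 0.0172
tx [-0.144 -0.479 -0.866] ty [ 0.257  0.827 -0.5  ] tz [ 0.956 -0.294  0.004]
```

Request:
jog_arm([
  [[0,0,0,0,0,-0.001,1],[0,0,0,0,0,-0.002,1],[0,0,0,0,0,-0.003,1],[0,0,0,0,0,-0.003,1]],
])

```text
time: 21.35
position: [0.5282, 0.2912, 0.1271]
tool_rot: [-0.079, 0.701, -0.283, 0.65]
ft_force: [-0.2, 0.8, 0.1]
grip_width: 0.0165
```

```bash
python3 st.py
```

```text
21.35 q [-0.163  0.791  2.019  1.513  1.034 -1.192] p [0.5282 0.2912 0.1271] f [-0.2  0.8  0.1] w 0.0165
tx [-0.144 -0.479 -0.866] ty [ 0.257  0.827 -0.5  ] tz [ 0.956 -0.294  0.004]
```

Request:
jog_arm([
  [[0,0,0,0,0,0,0.4],[0,0,0,0,0,0,0.4],[0,0,0,0,0,0,0.4],[0,0,0,0,0,0,-0.2],[0,0,0,0,0,0,-0.6],[0,0,0,0,0,0,-1],[0,0,0,0,0,0,-1],[0,0,0,0,0,0,-1]],
])

```text
time: 22.15
position: [0.5282, 0.2912, 0.1271]
tool_rot: [-0.079, 0.701, -0.283, 0.65]
ft_force: [0.9, -0.4, 0.0]
grip_width: 0.0582
```

```bash
python3 st.py;python3 - <<'E'
from chk import *
b=camera("side")
cv2.imwrite("pics/c17.png",cv2.resize(b[230:370,150:290],(700,560),interpolation=2)[:,:,::-1])
cv2.imwrite("pics/w17.png",camera("wrist")[:,:,::-1])
E
```

```text
22.15 q [-0.163  0.791  2.019  1.513  1.034 -1.192] p [0.5282 0.2912 0.1271] f [ 0.9 -0.4  0. ] w 0.0582
tx [-0.144 -0.479 -0.866] ty [ 0.257  0.827 -0.5  ] tz [ 0.956 -0.294  0.004]
butt [0.51723135 0.25621367 0.00638843] [225.24719408 344.06610961] [225.01914658 281.93225701]
```

View pics/c17.png

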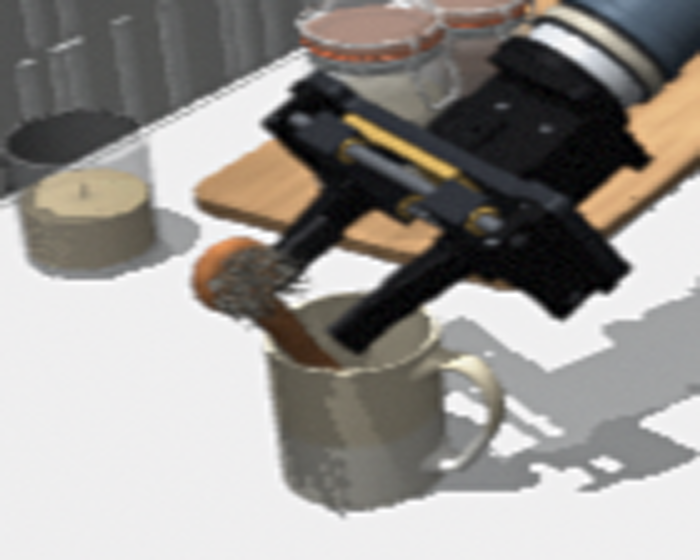

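View pics/w17.png

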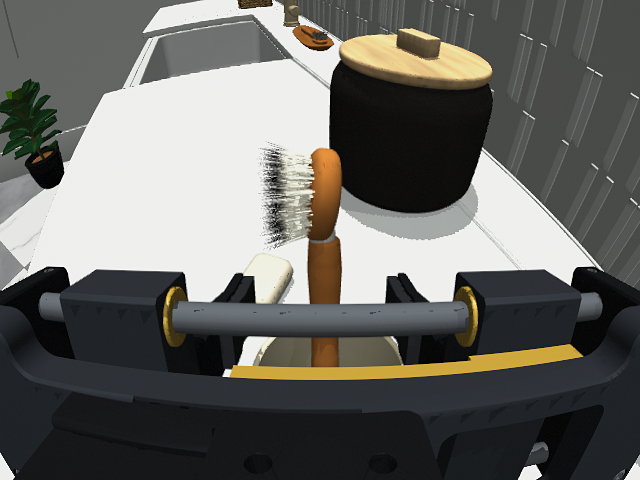

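Request:
jog_arm([
  [[0,0,0,0,0,0,-1],[0,0,0,0,0,0,-1],[0,0,0,-0.005,-0.016,0.01,-1],[0,0,0,-0.013,-0.04,0.025,-1],[0,0,0,-0.023,-0.074,0.045,-1],[0,0,0,-0.034,-0.107,0.065,-1],[0,0,0,-0.044,-0.14,0.085,-1],[0,0,0,-0.044,-0.14,0.085,-1]],
])

```text
time: 23.05
position: [0.4859, 0.1474, 0.2136]
tool_rot: [-0.078, 0.7, -0.286, 0.65]
ft_force: [0.3, -0.6, 0.4]
grip_width: 0.087
```

Request:
jog_arm([
  [[0,0,0,-0.01,-0.03,0.02,-1],[0,0,0,-0.02,-0.06,0.04,-1],[0,0,0,-0.03,-0.09,0.06,-1],[0,0,0,-0.03,-0.1,0.06,-1],[0,0,0,-0.03,-0.1,0.06,-1]],
])

```text
time: 23.55
position: [0.4567, 0.0464, 0.2733]
tool_rot: [-0.077, 0.699, -0.287, 0.65]
ft_force: [0.1, 0.5, -0.4]
grip_width: 0.0868
```

```bash
python3 st.py;python3 - <<'E'
from chk import *
b=camera("side");s=camera("scene")
cv2.imwrite("pics/c18.png",np.hstack([cv2.resize(b[240:370,150:280],(400,400),interpolation=2),cv2.resize(s[220:310,170:260],(400,400),interpolation=2)])[:,:,::-1])
cv2.imwrite("pics/w18.png",camera("wrist")[:,:,::-1])
E
```

```text
23.55 q [-0.762  0.451  2.013  0.908  1.415 -0.975] p [0.4567 0.0464 0.2733] f [ 0.1  0.5 -0.4] w 0.0868
tx [-0.143 -0.481 -0.865] ty [ 0.266  0.823 -0.502] tz [ 0.953 -0.301  0.011]
butt [0.44560204 0.01143339 0.1525561 ] [305.23853969 253.29345241] [299.87507398 253.61447037]
```

View pics/c18.png

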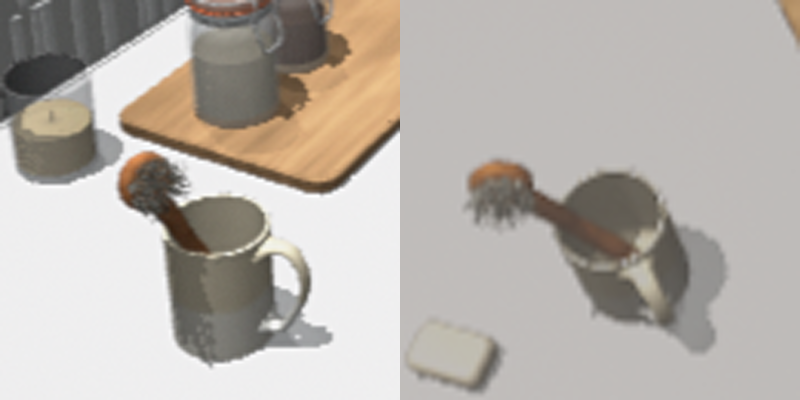

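View pics/w18.png

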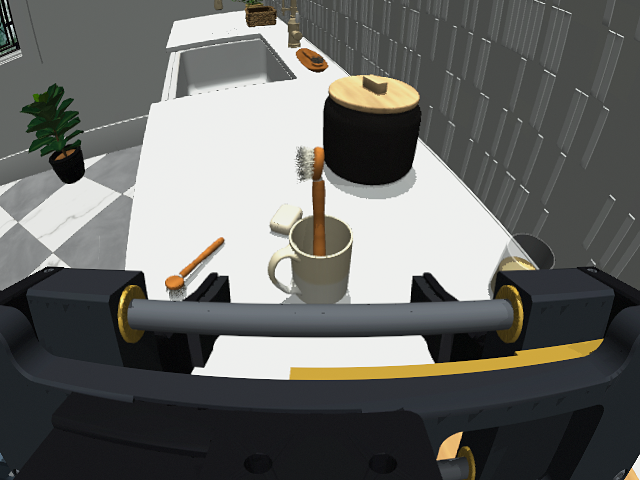

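```bash
python3 - <<'E'
from h import *
S=lambda x,y:(170+(x-400)*.225,220+y*.225);E=lambda x,y:(150+x*.325,240+y*.325)
d=axis(S(545,205),S(628,250),E(170,208),E(206,251));print(d,np.arccos(d[2]))
N,_=tri(ray("scene",*S(541,203)),ray("side",*E(167,206)));print("neck",N,_, "butt",N-.15*d)
# compare over 1s of frames for motion
a=camera("side").astype(int)
for _ in range(6):b=camera("side")
print(np.abs(a-b)[240:370,150:280].max())
E
```

```text
[0.12859685 0.43740762 0.89002103] 0.47340503892153124
neck [0.52942937 0.29928084 0.13359405] 0.0022767277667364956 butt [5.10139843e-01 2.33669701e-01 9.08973983e-05]
8
```

```bash
python3 -c "
from rig import *
print(hand_in())"
```

```text
the job is handed in; nothing more can be done
None
```

The brush now stands in the cream mug handle down and bristles up. I let go of it and handed the job in at about 24 s of the 64 s. `hand_in()` reports no verdict, so these are my own checks.

**What I did:** I gripped the handle near its free end and pulled the brush clear of the mug. I laid it on the clear worktop to the right, gripped it again near the head and turned it head-up. Then I lowered the handle to within a few millimetres of the mug floor, opened the fingers and backed away.

**Last checks:**
- **Brush lean:** it leans on the rim about 0.47 rad off vertical (limit 0.74).
- **Movement:** successive pictures showed no motion.
- **Free end:** the camera estimate puts it about 28 mm sideways from the mug's centre, with a height reading of about 0 mm. Both are slightly too low or too far to be possible, because the floor is at 8 mm and the inner wall holds it within about 18 mm. So this reading carries an error of roughly 10 mm. Taken at face value it is only just inside the 36 mm limit.
- **Mug:** it stands upright. It had moved about 12 mm and turned slightly when the brush was pulled out. I saw no further shift after the brush went in, but did not re-measure it.
- **Other things:** nothing else looked disturbed, and I felt no contact forces beyond noise. I did not measure the other objects separately at the end.

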